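# Load a test batch into the reader's spring magazine

## Task

Start the next batch on the test reader: bring the empty magazine carrier back to its loading station, and there press every test cartridge from the tray, face up, into the spring magazine until the catches snap over it. Set the batch dial to the number of cartridges loaded, and slide the carrier on to the reading station (the middle one) so that it clicks in and stays there. Leave the sanitiser, glove box and tube rack where they are.

Things in the scene. Friction and masses are not known exactly. Their poses are not given: they have to be found in the camera images.
- analyser: Test reader and magazine rail, one fixed unit. Origin on the desk under the rail's middle; x into the reader (away from the robot), y along the rail to the robot's left; yaw within 0.2 rad. Rail: aluminium bar, 300 mm along y, 52 wide, 16 high, 26 mm high black end stops, white station marks at y = -90 (loading), 0 (reading, at the reader's dark intake slot) and +90 mm (unloading)
- reader_top (a point): Centre of the top of the reader's white case, 135 mm above the desk. The case measures 233 mm (x) by 216 mm (y); its front is 62 mm behind the rail's middle. Dark screen on the rear half of its top, the dial on the front left of it. Axes as the analyser's
- carrier (a joint): Magazine carrier's place on the rail (m), along the analyser's y: 0 loading station (robot's right end), 0.09 reading, 0.18 unloading. A spring ball clicks in at each station: within 5 mm it draws the carrier home; pulling out takes 5 to 8 N. Between stations it slides with about 1.2 N and stays where left. End stops 4 mm past the outer stations
- grip_fin (a point): Carrier's grip: upright black fin on the robot's side of the magazine, 12 mm thick (y), 42 mm deep (x), 55 mm tall, to be pinched from above. This point is on the middle of its top edge, 118 mm above the desk, 74 mm in front of the magazine's centre. Moves with the carrier; axes as the analyser's
- mouth (a point): Centre of the magazine, level with the flat undersides of its two spring catches, 115 mm above the desk; axes as the analyser's, moves with the carrier. The magazine is an upright steel shaft, open on top, 83 mm (x) by 39 mm (y) inside, with end walls and corner lips; the middle 55 mm of both long sides is open for fingers over its whole height. Long side of a cartridge goes along x
- rim (a point): Centre of the top rim of the magazine, 20 mm above mouth. The top 12 mm flare outward. Below, at each end, a catch 16 mm wide sticks 8 mm in, its top sloping. A cartridge laid in rests on the slopes, its top 3 mm above this point. Pressed on its middle with 8 to 20 N it spreads the catches; they snap over it once its top is 20 mm below this point (press to 24)
- follower (a joint): How far the magazine's sprung follower plate is pressed down (m): 0 empty (plate 1 mm below the catches), 0.011 with one cartridge held, then 0.012 more for each further one; bottom at 0.078. The spring pushes up with 3.3 N at 0, plus 60 N/m, and holds the stack up against the catches
- dial (a joint): Angle of the batch dial (rad), growing clockwise seen from above. Positions 0 to 8 click every 30 degrees: value = 0.5236 x position. At 0 the white pointer line points to the robot's side (analyser -x), where the scale has a long tick with a dot; further ticks follow clockwise, that of 5 long as well. Turning takes about 0.1 N m; it settles into the nearest click
- dial_grip (a point): On the dial's upright axis, 160 mm above the desk, at mid-height of its black bar grip: 48 mm long (along the pointer), 14 mm wide, from 145 to 171 mm above the desk, on a round skirt of 52 mm diameter. Turns with the dial; at position 0 its axes are the analyser's, the pointer on -x
- tray: Flat stainless tray, fixed, 250 mm (x) by 320 mm (y), floor 2 mm and rim 6 mm high; the cartridges lie on it. Origin under its centre
- cartridge0: White plastic test cartridge, 80 mm (x) x 36 mm (y) x 12 mm (z), 30 g, face (round sample well and window) up; all alike, may go in any order and either end first. Origin at the centre of its underside. May be absent.
- cartridge1: White plastic test cartridge, 80 mm (x) x 36 mm (y) x 12 mm (z), 30 g, face (round sample well and window) up; all alike, may go in any order and either end first. Origin at the centre of its underside. May be absent.
- cartridge2: White plastic test cartridge, 80 mm (x) x 36 mm (y) x 12 mm (z), 30 g, face (round sample well and window) up; all alike, may go in any order and either end first. Origin at the centre of its underside. May be absent.
- cartridge3: White plastic test cartridge, 80 mm (x) x 36 mm (y) x 12 mm (z), 30 g, face (round sample well and window) up; all alike, may go in any order and either end first. Origin at the centre of its underside. May be absent.
- cartridge4: White plastic test cartridge, 80 mm (x) x 36 mm (y) x 12 mm (z), 30 g, face (round sample well and window) up; all alike, may go in any order and either end first. Origin at the centre of its underside. May be absent.
- cartridge5: White plastic test cartridge, 80 mm (x) x 36 mm (y) x 12 mm (z), 30 g, face (round sample well and window) up; all alike, may go in any order and either end first. Origin at the centre of its underside. May be absent.
- sanitiser: Bystander: clear sanitiser bottle with a blue cap, 64 mm in diameter, 170 mm tall. Origin at the centre of its foot. Leave alone.
- glove_box: Bystander: white glove carton with a blue band, 120 (x) x 230 (y) x 70 mm. Origin under its centre. Leave alone.
- tube_rack: Bystander: grey rack with capped sample tubes, 75 x 200 mm, 98 mm tall. Origin under its centre. Leave alone.
Not all that is in view belongs to the job. What is shaped like the cartridge4 but black is not meant. Leave any green look-alike of the cartridge2 alone.

How it is judged:
On the way, in this order (a step that is already met when the one before it is completed fails the run):
1. the empty carrier stands at the loading station (value of joint carrier between -0.004 and 0.004 m and value of joint follower below 0.005 m), for 0.2 s.
2. at the loading station, every cartridge has been pressed under the catches (value of joint carrier between -0.004 and 0.004 m and z of cartridge0 in the frame of mouth between -0.09 and -0.0095 m and x of cartridge0 in the frame of mouth between -0.005 and 0.005 m and y of cartridge0 in the frame of mouth between -0.005 and 0.005 m and angle between each of cartridge0, cartridge1, cartridge2, cartridge3, cartridge4, cartridge5's own z axis and vertical below 0.1 rad and z of cartridge1 in the frame of mouth between -0.09 and -0.0095 m and x of cartridge1 in the frame of mouth between -0.005 and 0.005 m and y of cartridge1 in the frame of mouth between -0.005 and 0.005 m and z of cartridge2 in the frame of mouth between -0.09 and -0.0095 m and x of cartridge2 in the frame of mouth between -0.005 and 0.005 m and y of cartridge2 in the frame of mouth between -0.005 and 0.005 m and z of cartridge3 in the frame of mouth between -0.09 and -0.0095 m and x of cartridge3 in the frame of mouth between -0.005 and 0.005 m and y of cartridge3 in the frame of mouth between -0.005 and 0.005 m and z of cartridge4 in the frame of mouth between -0.09 and -0.0095 m and x of cartridge4 in the frame of mouth between -0.005 and 0.005 m and y of cartridge4 in the frame of mouth between -0.005 and 0.005 m and z of cartridge5 in the frame of mouth between -0.09 and -0.0095 m and x of cartridge5 in the frame of mouth between -0.005 and 0.005 m and y of cartridge5 in the frame of mouth between -0.005 and 0.005 m and value of joint follower above 0.042 m), for 0.2 s.
3. the carrier with all cartridges stands at the reading station and the dial is at their number (value of joint carrier between 0.086 and 0.094 m and z of cartridge0 in the frame of mouth between -0.09 and -0.0095 m and x of cartridge0 in the frame of mouth between -0.005 and 0.005 m and y of cartridge0 in the frame of mouth between -0.005 and 0.005 m and angle between each of cartridge0, cartridge1, cartridge2, cartridge3, cartridge4, cartridge5's own z axis and vertical below 0.1 rad and z of cartridge1 in the frame of mouth between -0.09 and -0.0095 m and x of cartridge1 in the frame of mouth between -0.005 and 0.005 m and y of cartridge1 in the frame of mouth between -0.005 and 0.005 m and z of cartridge2 in the frame of mouth between -0.09 and -0.0095 m and x of cartridge2 in the frame of mouth between -0.005 and 0.005 m and y of cartridge2 in the frame of mouth between -0.005 and 0.005 m and z of cartridge3 in the frame of mouth between -0.09 and -0.0095 m and x of cartridge3 in the frame of mouth between -0.005 and 0.005 m and y of cartridge3 in the frame of mouth between -0.005 and 0.005 m and z of cartridge4 in the frame of mouth between -0.09 and -0.0095 m and x of cartridge4 in the frame of mouth between -0.005 and 0.005 m and y of cartridge4 in the frame of mouth between -0.005 and 0.005 m and z of cartridge5 in the frame of mouth between -0.09 and -0.0095 m and x of cartridge5 in the frame of mouth between -0.005 and 0.005 m and y of cartridge5 in the frame of mouth between -0.005 and 0.005 m and ((value of joint follower between 0.042 and 0.052 m and value of joint dial between 1.9744 and 2.2144 rad) or (value of joint follower between 0.054 and 0.064 m and value of joint dial between 2.498 and 2.738 rad) or (value of joint follower between 0.066 and 0.076 m and value of joint dial between 3.0216 and 3.2616 rad))), for 0.2 s.
At the end, for the whole second after the job is handed in: Every cartridge present is held under the catches, face up, level (0.1 rad), within 5 mm of the magazine centre; the dial is within 0.12 rad of the click equal to their number; the carrier is within 4 mm of the reading station; all at rest (all of step 3 and velocity of joint carrier between -0.01 and 0.01 m/s and velocity of joint dial between -0.05 and 0.05 rad/s and velocity of joint follower between -0.01 and 0.01 m/s); the robot touches nothing.
It fails at once if the hand-sanitiser bottle is pushed more than 30 mm or knocked over (distance of sanitiser from where it was at the start of the episode above 0.03 m or angle between sanitiser's own z axis and vertical above 0.35 rad).
It fails at once if the glove box is pushed more than 30 mm or knocked over (distance of glove_box from where it was at the start of the episode above 0.03 m or angle between glove_box's own z axis and vertical above 0.35 rad).
It fails at once if the tube rack is pushed more than 30 mm or knocked over (distance of tube_rack from where it was at the start of the episode above 0.03 m or angle between tube_rack's own z axis and vertical above 0.35 rad).
Of cartridge0, cartridge1, cartridge2, cartridge3, cartridge4, cartridge5 only 4 to 6 are there at a start; the rules pass over those that are not, and their reading is None.
At some moment in a run one of cartridge0, cartridge1, cartridge2, cartridge3, cartridge4, cartridge5 may be knocked a few centimetres aside while the robot is not near it.
Once in a run the grip may slacken for a moment while it holds something.
It also fails if it takes over 210 s, if anything falls off the work surface, if the arm or the gripper's body presses on something with over 40 N, if the wrist force passes 120 N, or if a joint passes its speed limit or range.

## Robot

A 7-joint arm with a two-finger parallel gripper is mounted at the origin on the work surface. World frame = base frame: x ahead of the robot, y to its left, z up, the work surface at z = 0. Lengths are in m, angles in rad, forces in N, time in s.
With the tool pointing down it reaches from about 0.425 to 0.925 m from the base axis. Payload 6.8 kg.
Tool frame: the origin (TCP) lies on the centre line of the jaws, within the pads' length; the fingertips stand 14 mm ahead of it and the grasp point (between the pads) lies 5 mm behind it; x points along the fingers, z is the direction in which the jaws open and shut, and the axes are right-handed (so a half turn about x gives the same grasp; the last joint's range is limited). The gripper opens to 85 mm and grips with 20 to 120 N. Pads are 22 mm wide; open, the fingers measure 114 mm over their backs; the gripper's body (76 mm by 85 mm) begins 54 mm behind the grasp point. The pads swing forward as they close: fully open they stand 13 mm farther back than shut.
Start: joints at [1.119, 0.477, 0.022, 1.555, -0.011, 1.109, -0.083], TCP at [0.228, -0.636, 0.245] pointing down, gripper open.
Joint ranges: [-2.96, 2.96], [-0.34, 2.1], [-1.41, 1.46], [0.24, 2.44], [-1.37, 4.51], [0.17, 1.92], [-2.96, 2.96]. Speed limits (rad/s): [2.39, 2.39, 3.14, 3.14, 3.14, 3.14, 3.14].

## Interface

Orientations are given as a rotation vector (axis times angle).
In Python, from bench import r gives the robot as it stands.
- The arm moves only by the shell command python3 -m inch 'ROWS' [FORCE]. ROWS is JSON, a list that holds one entry, the list of rows, each a list of 7 numbers: the closure in counts, from 0 (fully open) to 255 (shut), then the shift along the world's x, y, z in cm, then the turn, a rotation vector about the world's x, y, z in degrees. In form: [[[gripper, tx, ty, tz, rx, ry, rz], ...]]. A call has 1 to 12 rows; each row shifts and turns the commanded pose from where the row before left it; what a row does not reach is not made up. A row lasts 1/12 s, in which the tool goes at most 41.7 mm and 7.16 degrees, less where a joint would pass 70% of its speed; a pose out of reach is approached as far as the arm can. A call with a gripper value outside its range is refused whole. The fingers move at their own pace and stop on an object; FORCE is the grip in N (left out, the last holds). Time passes only in rows, so rows that do not move let the fingers close. It gives the time, the measured TCP pose, the force and the opening at its end, in the units of the state.
- r.get_obs(): the state, without advancing time (a new reading comes with each control period).
- r.grab_frame(name): name is "scene" or "top" or "wrist"; returns a dict with "frame" (420x560x3 uint8, blue, green, red), "mtx" (3x3 intrinsics, pixels), "dist" ([k1, k2, p1, p2, k3] as OpenCV has them; the pictures are not rectified), "extrinsics" (4x4, takes a point from camera to world coordinates). Camera axes: x right, y up, looking along -z (the intrinsics and any distortion apply to the point x, -y, -z); pixel columns grow to the right and rows downward; lengths in m; the calibration is good to about 2 mm. A picture is of the moment at which its call begins. There is no depth.
- r.hand_in(): hands the job in, once; it reports no verdict.
Trained networks look in a picture, given as the dict that the camera call returned (one of the last four; its "shot" number tells which), for a name from the list of things; names that differ only in an ending like _2 or _b are one class to them, and where a whole thing is asked for, a point or a joint stands for the part that bears it (a point fixed in the world has none). Each returns a list of dicts, best first, with "score" (0 to 1); they miss things now and then, are a little off and sometimes report something else, mostly with a low value. They report only what shows in the picture. A call takes as long as a camera call. They do not tell look-alikes from the thing itself.
- r.look_for(picture, target): "location" ([column, row] in pixels, amid what is visible of it).
- r.pinpoint(picture, target): "location" ([column, row] in pixels: a listed point, or the origin of a listed thing).
The state is a dict: "clock": time; "joints": joint angles; "qvel": joint speeds; "tau": joint torques, N m; "tcp_pos": TCP position; "orientation": TCP orientation; "contact_force": force on the tool from outside, world axes, zero at the start; "moment": the same for the moment, N m; "grip_width": finger opening in m.
Only numpy, scipy, OpenCV 4.12 (cv2) and the standard library are available. Lean on these libraries where they do the work, as an engineer would, in place of code of your own. Each camera call takes 0.05 s, during which the arm holds its last target.

## Working session

There is one attempt and no reset: what is moved stays moved. The work goes in short steps, Python scripts to look and compute and a shell command to move; the robot and the scene stay as the last step left them, time stands still between calls to the robot, and variables do not carry over. Pictures are saved under pics/ and viewed, and the job is handed in when it is done.

I'll start by looking at the state and the cameras.

```bash
ls; mkdir -p pics; cat > h.py <<'E'
import numpy as np, cv2, json
from bench import r
def snap(name, fn=None):
    p=r.grab_frame(name)
    if fn: cv2.imwrite('pics/'+fn, p['frame'])
    return p
def ray(p,uv):
    K=np.array(p['mtx']);D=np.array(p['dist'],float);T=np.array(p['extrinsics'])
    q=cv2.undistortPoints(np.array(uv,float).reshape(-1,1,2),K,D).reshape(-1,2)
    d=np.c_[q[:,0],-q[:,1],-np.ones(len(q))]@T[:3,:3].T
    return T[:3,3],d
def at_z(p,uv,z):
    o,d=ray(p,uv)
    s=(z-o[2])/d[:,2]
    return o+d*s[:,None]
def proj(p,X):
    K=np.array(p['mtx']);D=np.array(p['dist'],float);T=np.array(p['extrinsics'])
    X=np.atleast_2d(X)
    c=(X-T[:3,3])@T[:3,:3]
    c=c*np.array([1,-1,-1])
    u,_=cv2.projectPoints(c.reshape(-1,1,3),np.zeros(3),np.zeros(3),K,D)
    return u.reshape(-1,2)
def st():
    o=r.get_obs()
    print('t',round(o['clock'],2),'tcp',np.round(o['tcp_pos'],4),'ori',np.round(o['orientation'],3),'F',np.round(o['contact_force'],1),'w',round(o['grip_width'],4))
    return o
E
python3 - <<'E'
from h import *
o=st(); print(np.round(o['joints'],3))
for n in ['scene','top','wrist']:
    p=snap(n,n+'0.png'); T=np.array(p['extrinsics']); print(n,np.round(T,3).tolist(),np.round(p['mtx'],1).tolist(),p['dist'],p['shot'])
E
```

```text
pics
t 0.0 tcp [ 0.2273 -0.635   0.2443] ori [ 0.953  1.354 -0.952] F [0.  0.2 0.3] w 0.0853
[ 1.119  0.478  0.022  1.556 -0.011  1.109 -0.083]
scene [[0.644, -0.459, 0.613, 1.31], [0.765, 0.399, -0.505, -0.658], [-0.013, 0.794, 0.608, 0.888], [0.0, 0.0, 0.0, 1.0]] [[452.4, 0.0, 274.4], [0.0, 452.4, 220.2], [0.0, 0.0, 1.0]] [0.02887776 0.         0.         0.         0.        ] 1
top [[0.023, 0.995, -0.097, 0.448], [-0.999, 0.02, -0.031, -0.027], [-0.029, 0.098, 0.995, 1.175], [0.0, 0.0, 0.0, 1.0]] [[395.9, 0.0, 283.9], [0.0, 395.9, 208.3], [0.0, 0.0, 1.0]] [-0.08018896  0.          0.          0.          0.        ] 2
wrist [[0.338, 0.891, 0.305, 0.306], [-0.941, 0.32, 0.108, -0.608], [-0.001, -0.323, 0.946, 0.373], [0.0, 0.0, 0.0, 1.0]] [[331.7, 0.0, 279.6], [0.0, 331.7, 208.9], [0.0, 0.0, 1.0]] [-0.02677682  0.          0.          0.          0.        ] 3
```

View pics/scene0.png

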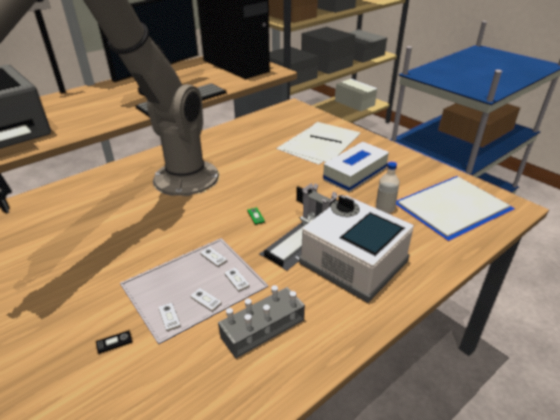

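View pics/top0.png

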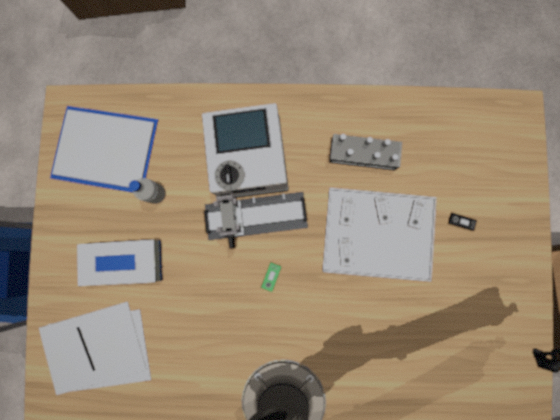

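View pics/wrist0.png

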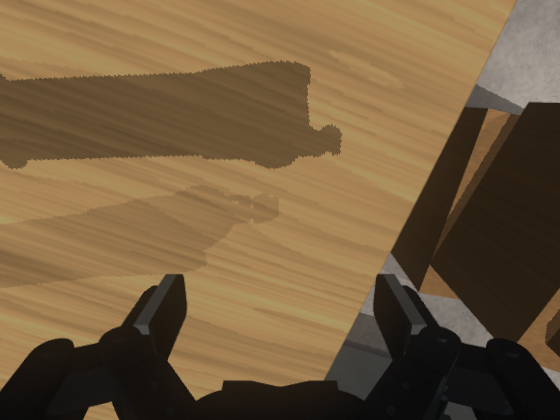

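The scene camera shows the carrier at the far end of the rail near (325,200), the reader at (355,245) and the dial at (345,205). There are four white cartridges on the tray, at (214,256), (237,279), (206,299) and (169,316). The green one at (256,215) and the black one at (114,342) are decoys. The top camera agrees: cartridges at (347,210), (382,210), (416,213) and (346,252), carrier at (228,215). Next I'll measure.

```bash
python3 - <<'E'
from h import *
top=snap('top'); sc=snap('scene')
zs={'analyser':0,'reader_top':.135,'grip_fin':.118,'mouth':.115,'rim':.135,'dial_grip':.160,'tray':0,'cartridge0':.002,'sanitiser':0,'glove_box':0,'tube_rack':0}
for n,z in zs.items():
    for nm,p in (('top',top),('scene',sc)):
        L=r.pinpoint(p,n)
        for d in L[:8]:
            print(n,nm,np.round(d['location'],1),round(d['score'],2),np.round(at_z(p,[d['location']],z)[0],4))
E
```

```text
analyser top [253.2 213.5] 0.81 [0.5455 0.1011 0.    ]
analyser scene [305.4 239.3] 0.71 [ 0.5504  0.0899 -0.    ]
analyser scene [385.5 208.8] 0.57 [0.6089 0.3984 0.    ]
reader_top top [243. 145.] 0.69 [0.7192 0.1199 0.135 ]
reader_top scene [356.5 225.8] 0.63 [0.7143 0.1183 0.135 ]
reader_top scene [262.1 328.1] 0.34 [ 0.8176 -0.2899  0.135 ]
grip_fin top [230.1 243.9] 0.85 [0.4527 0.1478 0.118 ]
grip_fin scene [300.7 185.7] 0.9 [0.4523 0.1572 0.118 ]
mouth top [226.7 212.8] 0.62 [0.5363 0.1605 0.115 ]
mouth scene [319.2 201.4] 0.97 [0.5476 0.1439 0.115 ]
mouth scene [204.3 300.6] 0.3 [ 0.6569 -0.331   0.115 ]
rim top [225.8 214.8] 0.61 [0.5293 0.1592 0.135 ]
rim scene [320.8 190.5] 0.63 [0.53   0.1666 0.135 ]
dial_grip top [416.6 216. ] 0.5 [ 0.5344 -0.3371  0.16  ]
dial_grip top [224.5 175.2] 0.49 [0.6312 0.1622 0.16  ]
dial_grip scene [260.1 330.8] 0.6 [ 0.8366 -0.3094  0.16  ]
dial_grip scene [347.5 202.2] 0.56 [0.6464 0.1537 0.16  ]
tray top [377.5 236.3] 0.64 [ 0.4854 -0.2691  0.    ]
tray scene [194.1 287.6] 0.96 [ 0.5019 -0.2774  0.    ]
tray scene [214.8 259.3] 0.28 [ 0.4
[... 502 characters left out ...]
artridge0 scene [171.6 316.9] 0.76 [ 0.5538 -0.3757  0.002 ]
cartridge0 scene [256.2 216.2] 0.66 [0.3612 0.0475 0.002 ]
cartridge0 scene [239.  279.3] 0.6 [ 0.5578 -0.1676  0.002 ]
sanitiser top [157.  190.9] 0.81 [0.6084 0.3983 0.    ]
sanitiser top [240.4 145.3] 0.44 [0.7533 0.1469 0.    ]
sanitiser scene [385.2 208.1] 0.95 [0.6057 0.4008 0.    ]
glove_box top [123.4 259.6] 0.79 [0.397  0.4919 0.    ]
glove_box scene [355.1 171.8] 0.64 [0.3848 0.4991 0.    ]
tube_rack top [360.3 152. ] 0.65 [ 0.7387 -0.2173  0.    ]
tube_rack top [345.2 251.7] 0.48 [ 0.4382 -0.174   0.    ]
tube_rack scene [260.2 328.7] 0.75 [ 0.7276 -0.2286  0.    ]
tube_rack scene [304.7 240. ] 0.6 [0.5514 0.086  0.    ]
```

```bash
python3 - <<'E'
import cv2
a=cv2.imread('pics/top0.png')[90:290,190:480]; cv2.imwrite('pics/top0z.png',cv2.resize(a,None,fx=2.75,fy=2.75,interpolation=cv2.INTER_CUBIC))
E
```

```text
(no output)
```

View pics/top0z.png

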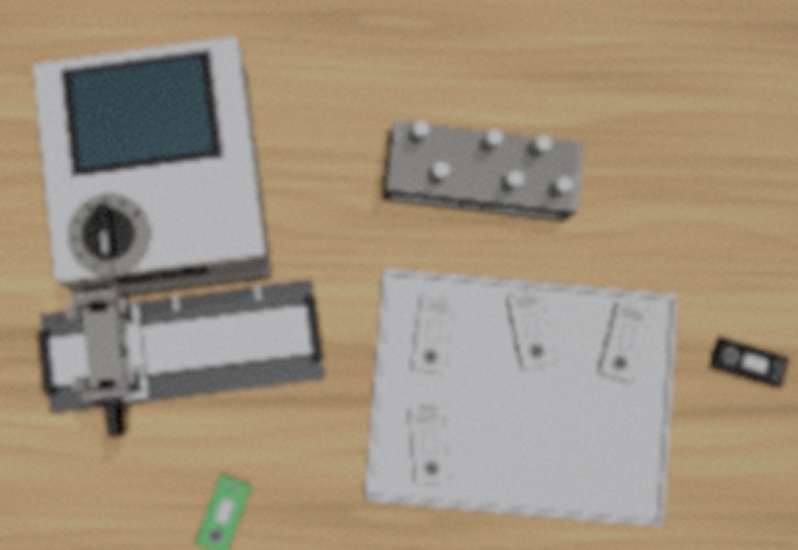

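There are four cartridges on the tray, so the dial should end on 4, and the analyser's yaw is about 0.14. I'll move towards the rail for a closer look with the wrist camera.

```bash
python3 -m inch '[[[0,3,3,1.5,0,0,0],[0,3,3.4,1.5,0,0,0],[0,3,3.4,1.5,0,0,0],[0,3,3.4,1.5,0,0,0],[0,3,3.4,1.5,0,0,0],[0,2,3.4,1.5,0,0,0],[0,1,3.8,1,0,0,0],[0,0,4,0,0,0,0],[0,0,4,0,0,0,0],[0,0,4,0,0,0,0],[0,0,4,0,0,0,0],[0,0,4,0,0,0,0]]]'; python3 - <<'E'
from h import *
from scipy.spatial.transform import Rotation as R
o=st(); M=R.from_rotvec(o['orientation']).as_matrix(); print(np.round(M,3)); print('jaw angle from +y deg', np.degrees(np.arctan2(-M[0,2],M[1,2])))
E
```

```text
clock: 2.35
tcp_pos: [0.3894, -0.2157, 0.3366]
orientation: [0.952, 1.352, -0.952]
contact_force: [0.6, 0.6, -0.6]
grip_width: 0.0853
t 2.35 tcp [ 0.3894 -0.2157  0.3366] ori [ 0.952  1.352 -0.952] F [ 0.6  0.6 -0.6] w 0.0853
[[ 0.001  0.942  0.337]
 [-0.001  0.337 -0.942]
 [-1.     0.     0.001]]
jaw angle from +y deg -160.310521769567
```

```bash
python3 -m inch '[[[0,1,3.7,1,0,0,-3],[0,1,3.7,1,0,0,-3],[0,1,3.7,1,0,0,-3],[0,1,3.7,1,0,0,-2.8],[0,1,3.7,1,0,0,0],[0,1,3.7,1,0,0,0],[0,1,3.7,1,0,0,0],[0,1,3.7,1,0,0,0],[0,0,0,0,0,0,0]]]'; python3 - <<'E'
from h import *
o=st()
w=snap('wrist','w1.png')
zs={'analyser':0,'reader_top':.135,'grip_fin':.118,'mouth':.115,'rim':.135,'dial_grip':.160}
for n,z in zs.items():
    L=r.pinpoint(w,n)
    for d in L[:3]:
        print(n,np.round(d['location'],1),round(d['score'],2),np.round(at_z(w,[d['location']],z)[0],4))
E
```

```text
clock: 3.1
tcp_pos: [0.4706, 0.0869, 0.4187]
orientation: [1.104, 1.275, -1.094]
contact_force: [0.4, 0.7, 0.8]
grip_width: 0.0854
t 3.1 tcp [0.4706 0.0869 0.4187] ori [ 1.104  1.275 -1.094] F [0.4 0.7 0.8] w 0.0854
analyser [284.3 105.4] 0.76 [0.5423 0.0903 0.    ]
grip_fin [230.6 169.5] 0.93 [0.4542 0.1495 0.118 ]
mouth [229.5 108.6] 0.73 [0.5306 0.1593 0.115 ]
mouth [447.1 121.9] 0.38 [ 0.5563 -0.1163  0.115 ]
rim [226.3 111.6] 0.67 [0.5276 0.1599 0.135 ]
dial_grip [241.5   4.5] 0.81 [0.6379 0.1515 0.16  ]
```

View pics/w1.png

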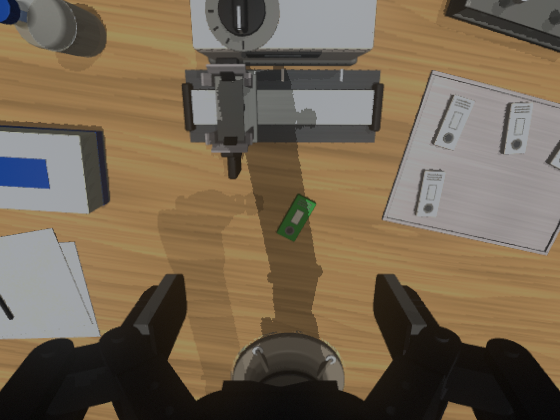

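The wrist view shows the fin at about (233,165) and the magazine at about (230,105). The rail runs from (187,106) to (378,106), almost level in the picture, so the jaws are close to the rail's direction. I'll refine the analyser's yaw from the rail's corners.

```bash
python3 - <<'E'
import cv2
a=cv2.imread('pics/w1.png')[0:190,170:400]; cv2.imwrite('pics/w1z.png',cv2.resize(a,None,fx=3.4,fy=3.1,interpolation=cv2.INTER_CUBIC))
E
```

```text
(no output)
```

View pics/w1z.png

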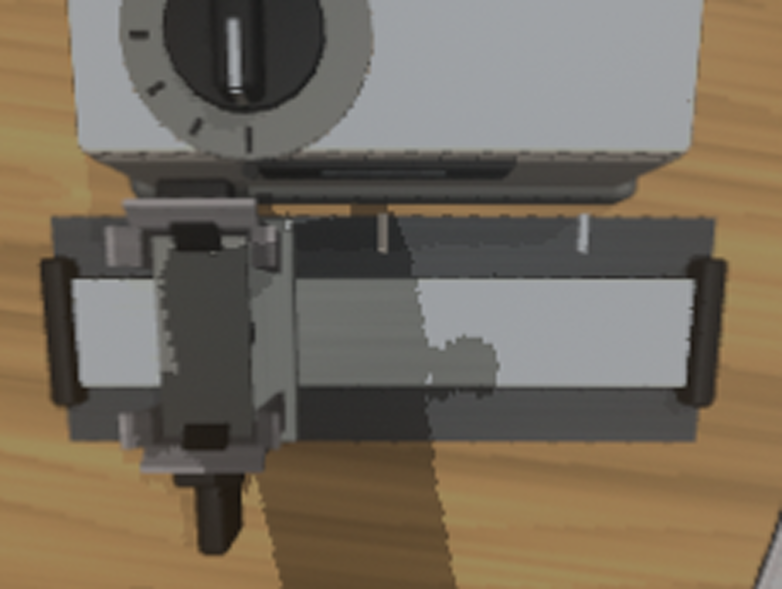

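```bash
python3 - <<'E'
from h import *
o=st()
w=snap('wrist')
f=lambda x,y:[170+x/3.4,y/3.1]
pts=dict(TL=f(72,278),TR=f(695,278),BL=f(82,388),BR=f(687,388))
P={k:at_z(w,[v],.016)[0] for k,v in pts.items()}
for k,v in P.items(): print(k,np.round(v,4))
for a,b in (('TL','TR'),('BL','BR')):
    d=P[a]-P[b]; print('yaw',np.arctan2(-d[0],d[1]),np.linalg.norm(d))
print('ctr',sum(P.values())/4)
m0=at_z(w,[f(382,233)],.006)[0]; m1=at_z(w,[f(583,233)],.006)[0]; print(m0,m1,np.linalg.norm(m0-m1))
for nm,a,z in (('base',[(70,440),(697,440),(52,217),(714,218)],.006),):
    Q=at_z(w,[f(*q) for q in a],z); print(np.round(Q,4)); 
    for i in (0,2):
        d=Q[i]-Q[i+1]; print('yaw',np.arctan2(-d[0],d[1]),np.linalg.norm(d))
    print(Q.mean(0))
from scipy.spatial.transform import Rotation as R
M=R.from_rotvec(o['orientation']).as_matrix(); print('jaw', np.arctan2(M[0,2],-M[1,2]))
# fin top edge ends, zoom
print('fin', at_z(w,[f(214,478),f(219,550)],.118))
E
```

```text
t 3.45 tcp [0.4695 0.077  0.416 ] ori [ 1.108  1.27  -1.11 ] F [ 0.  -0.2  0.4] w 0.0853
TL [0.5435 0.2201 0.016 ]
TR [ 0.581  -0.0538  0.016 ]
BL [0.4918 0.2127 0.016 ]
BR [ 0.5293 -0.0618  0.016 ]
yaw 0.13614906514331382 0.2764464823005073
yaw 0.13599776775776856 0.27706437137926626
ctr [0.53641825 0.07929042 0.016     ]
[0.58266085 0.08662792 0.006     ] [ 0.59499829 -0.00219637  0.006     ] 0.08967701343493226
[[ 0.4635  0.2192  0.006 ]
 [ 0.5037 -0.0752  0.006 ]
 [ 0.5704  0.233   0.006 ]
 [ 0.61   -0.0587  0.006 ]]
yaw 0.13590566325003917 0.297184497650545
yaw 0.13468088210981935 0.29440409186223737
[0.53689366 0.07957764 0.006     ]
jaw 0.13524528388240714
fin [[0.47356113 0.13676791 0.118     ]
 [0.44324562 0.13204283 0.118     ]]
```

The arm was still settling in that picture, so the yaw (0.136) holds but the positions need a fresh look at rest.

```bash
python3 - <<'E'
from h import *
o=st()
w=snap('wrist','w2.png')
for n,z in {'analyser':0,'grip_fin':.118,'mouth':.115,'rim':.135,'dial_grip':.16}.items():
    for d in r.pinpoint(w,n)[:2]:
        print(n,np.round(d['location'],1),round(d['score'],2),np.round(at_z(w,[d['location']],z)[0],4))
st()
a=w['frame'][0:190,170:400]; cv2.imwrite('pics/w2z.png',cv2.resize(a,None,fx=3.4,fy=3.1,interpolation=cv2.INTER_CUBIC))
np.savez('w2cal.npz',mtx=w['mtx'],dist=w['dist'],extrinsics=w['extrinsics'])
E
```

```text
t 3.5 tcp [0.4696 0.0772 0.4161] ori [ 1.108  1.27  -1.109] F [-0.8  0.4  0.3] w 0.0853
analyser [275.1 101.2] 0.72 [ 0.5437  0.0929 -0.    ]
grip_fin [509.1   2.8] 0.69 [ 0.6909 -0.1595  0.118 ]
grip_fin [221.4 161.7] 0.65 [0.4619 0.151  0.118 ]
mouth [220.  105.6] 0.56 [0.5312 0.1589 0.115 ]
dial_grip [227.2   0. ] 0.77 [0.6378 0.1527 0.16  ]
t 3.8 tcp [0.4697 0.0783 0.4164] ori [ 1.107  1.271 -1.107] F [-0.  -0.8 -0.4] w 0.0853
```

View pics/w2z.png

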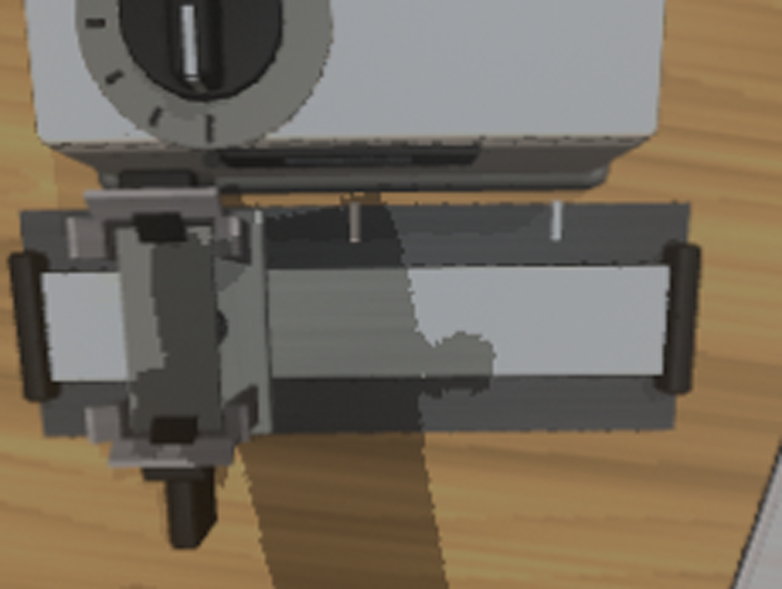

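```bash
python3 - <<'E'
from h import *
w=dict(np.load('w2cal.npz'))
f=lambda x,y:[170+x/3.4,y/3.1]
Q=at_z(w,[f(*q) for q in [(40,272),(668,265),(50,381),(664,376)]],.016)
print(np.round(Q,4),Q.mean(0))
for i in (0,2):
    d=Q[i]-Q[i+1]; print('yaw',np.arctan2(-d[0],d[1]),np.linalg.norm(d))
Q=at_z(w,[f(*q) for q in [(21,210),(690,203),(43,437),(674,429)]],.006)
print(np.round(Q,4),Q.mean(0))
for i in (0,2):
    d=Q[i]-Q[i+1]; print('yaw',np.arctan2(-d[0],d[1]),np.linalg.norm(d))
m=at_z(w,[f(354,222),f(556,222)],.008);print(m)
print('fin',at_z(w,[f(183,500),f(185,547)],.118))
# rim corner plates: end wall tops
print('rim back/front wall', at_z(w,[f(150,203),f(172,455)],.135))
E
```

```text
[[ 0.5445  0.2346  0.016 ]
 [ 0.5853 -0.0404  0.016 ]
 [ 0.4933  0.2277  0.016 ]
 [ 0.5337 -0.0498  0.016 ]] [0.53921793 0.09303925 0.016     ]
yaw 0.1474763876152819 0.2780081696466789
yaw 0.14463830551893567 0.2804716453784894
[[ 0.5719  0.2472  0.006 ]
 [ 0.6152 -0.0464  0.006 ]
 [ 0.4634  0.2323  0.006 ]
 [ 0.5079 -0.0629  0.006 ]] [0.5395854  0.09255887 0.006     ]
yaw 0.146636400303386 0.2967150719340519
yaw 0.14968814545095022 0.298535214691845
[[0.58592082 0.09988254 0.008     ]
 [0.59821697 0.01122824 0.008     ]]
fin [[0.4628147  0.14791231 0.118     ]
 [0.4428129  0.14547286 0.118     ]]
rim back/front wall [[0.57533062 0.16587571 0.135     ]
 [0.48381886 0.15095853 0.135     ]]
```

Analyser frame: about (0.541, 0.093) with yaw about 0.143. The carrier is at about 0.156 and the fin is near (0.458, 0.148). I'll move above the fin and descend.

```bash
python3 -m inch '[[[0,-0.3,1.2,-3,0,0,0.5],[0,-0.3,1.2,-3,0,0,0],[0,-0.3,1.2,-3,0,0,0],[0,-0.2,1.2,-3,0,0,0],[0,-0.2,1.2,-3,0,0,0],[0,-0.2,1.1,-3,0,0,0],[0,0,0,-3,0,0,0],[0,0,0,-2.5,0,0,0],[0,0,0,-1.5,0,0,0],[0,0,0,-0.5,0,0,0],[0,0,0,0,0,0,0],[0,0,0,0,0,0,0]]]'; python3 - <<'E'
from h import *
o=st()
w=snap('wrist','w3.png')
for n,z in {'grip_fin':.118}.items():
    for d in r.pinpoint(w,n)[:2]:
        print(n,np.round(d['location'],1),round(d['score'],2),np.round(at_z(w,[d['location']],z)[0],4))
E
```

```text
clock: 4.8
tcp_pos: [0.4553, 0.1498, 0.162]
orientation: [1.101, 1.275, -1.1]
contact_force: [-0.1, 0.0, 0.3]
grip_width: 0.0854
t 4.8 tcp [0.4553 0.1498 0.162 ] ori [ 1.101  1.275 -1.1  ] F [-0.1  0.   0.3] w 0.0854
grip_fin [277.1 247.7] 0.69 [0.4561 0.1502 0.118 ]
```

View pics/w3.png

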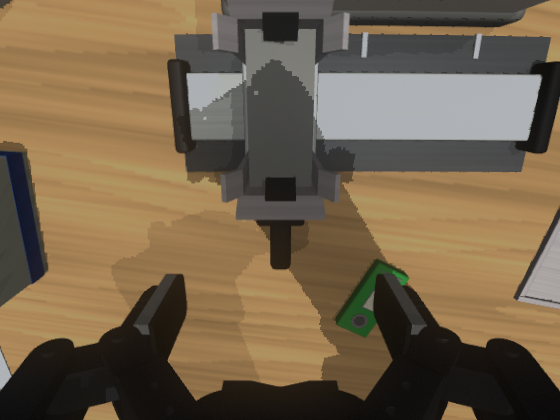

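The fin at (281,243) is centred between the jaws. I'll descend and pinch.

```bash
python3 -m inch '[[[0,0,0,-2.5,0,0,0],[0,0,0,-2.5,0,0,0],[0,0,0,-1,0,0,0],[0,0,0,0,0,0,0],[200,0,0,0,0,0,0],[255,0,0,0,0,0,0],[255,0,0,0,0,0,0],[255,0,0,0,0,0,0],[255,0,0,0,0,0,0],[255,0,0,0,0,0,0],[255,0,0,0,0,0,0],[255,0,0,0,0,0,0]]]' 60; python3 - <<'E'
from h import *
o=st()
E
```

```text
clock: 5.9
tcp_pos: [0.455, 0.1495, 0.1019]
orientation: [1.101, 1.274, -1.1]
contact_force: [-0.9, -0.3, 5.3]
grip_width: 0.0112
t 5.9 tcp [0.455  0.1495 0.1019] ori [ 1.101  1.274 -1.1  ] F [-0.9 -0.3  5.3] w 0.0112
```

The pinch holds at 11 mm on the 12 mm fin. Now I'll slide the carrier along the rail towards the loading station.

```bash
python3 -m inch '[[[255,0.1,-0.7,0,0,0,0],[255,0.18,-1.3,0,0,0,0],[255,0.19,-1.3,0,0,0,0],[255,0.19,-1.3,0,0,0,0],[255,0.18,-1.3,0,0,0,0],[255,0.19,-1.3,0,0,0,0],[255,0.19,-1.3,0,0,0,0],[255,0.18,-1.3,0,0,0,0],[255,0.19,-1.3,0,0,0,0],[255,0.19,-1.3,0,0,0,0],[255,0.16,-1.1,0,0,0,0],[255,0,0,0,0,0,0]]]'; python3 - <<'E'
from h import *
o=st()
w=snap('wrist','w4.png')
for n,z in {'grip_fin':.118,'mouth':.115,'rim':.135,'analyser':0}.items():
    for d in r.pinpoint(w,n)[:2]:
        print(n,np.round(d['location'],1),round(d['score'],2),np.round(at_z(w,[d['location']],z)[0],4))
E
```

```text
clock: 6.9
tcp_pos: [0.4755, 0.0116, 0.1019]
orientation: [1.103, 1.271, -1.102]
contact_force: [0.7, -1.3, 5.0]
grip_width: 0.0111
t 6.9 tcp [0.4755 0.0116 0.1019] ori [ 1.103  1.271 -1.102] F [ 0.7 -1.3  5. ] w 0.0111
grip_fin [279.1 311.2] 0.88 [0.4768 0.0109 0.118 ]
mouth [281.5 119.8] 0.93 [0.5507 0.0208 0.115 ]
rim [281.5 126.7] 0.97 [0.5501 0.0208 0.135 ]
analyser [171.2 107.2] 0.71 [0.5412 0.0931 0.    ]
```

View pics/w4.png

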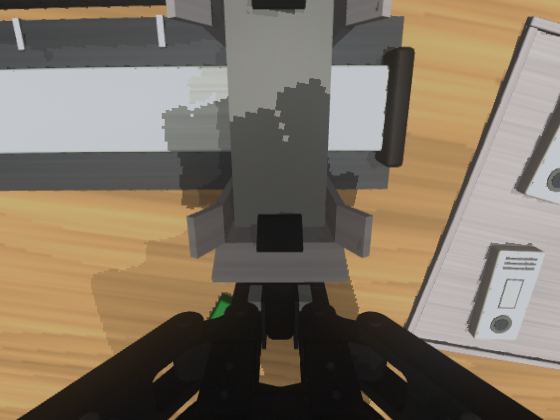

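The carrier has moved 139 mm and has about 17 mm left to go to the loading mark. I'll finish and check the force.

```bash
python3 -m inch '[[[255,0.12,-0.8,0,0,0,0],[255,0.1,-0.7,0,0,0,0],[255,0.02,-0.2,0,0,0,0],[255,0,0,0,0,0,0],[255,0,0,0,0,0,0],[255,0,0,0,0,0,0]]]'; python3 - <<'E'
from h import *
o=st()
w=snap('wrist','w5.png')
w['shot']
for n,z in {'grip_fin':.118,'mouth':.115,'rim':.135,'analyser':0}.items():
    for d in r.pinpoint(w,n)[:1]:
        print(n,np.round(d['location'],1),round(d['score'],2),np.round(at_z(w,[d['location']],z)[0],4))
E
```

```text
clock: 7.65
tcp_pos: [0.4778, -0.0044, 0.1019]
orientation: [1.101, 1.272, -1.101]
contact_force: [2.4, -2.2, 5.3]
grip_width: 0.0107
t 7.65 tcp [ 0.4778 -0.0044  0.1019] ori [ 1.101  1.272 -1.101] F [ 2.4 -2.2  5.3] w 0.0107
grip_fin [277.5 312.9] 0.61 [ 0.4783 -0.0046  0.118 ]
mouth [279.1 123.3] 0.79 [0.5518 0.0056 0.115 ]
rim [276.5 125. ] 0.84 [0.5527 0.0064 0.135 ]
analyser [148.6 106.8] 0.58 [ 0.5416  0.0923 -0.    ]
```

View pics/w5.png

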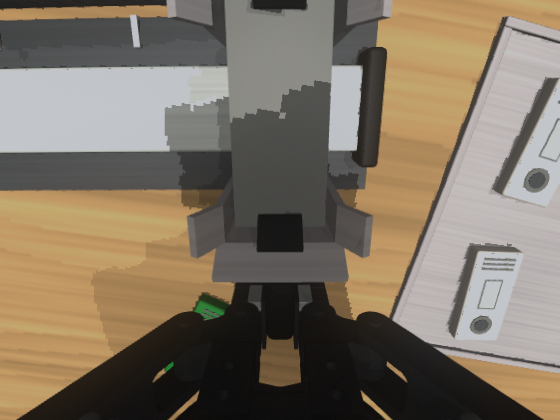

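The measured carrier position is about 3 mm, and the force shows the detent pulling it towards -y. I'll nudge it a little further, release, and let the ball draw it home.

```bash
python3 -m inch '[[[255,0.03,-0.2,0,0,0,0],[255,0,0,0,0,0,0],[120,0,0,0,0,0,0],[0,0,0,0,0,0,0],[0,0,0,0,0,0,0],[0,0,0,0,0,0,0],[0,0,0,0,0,0,0],[0,0,0,2.5,0,0,0],[0,0,0,3,0,0,0],[0,0,0,3,0,0,0],[0,0,0,2,0,0,0],[0,0,0,0,0,0,0]]]'; python3 -m inch '[[[0,0,0,0,0,0,0],[0,0,0,0,0,0,0]]]'; python3 - <<'E'
from h import *
o=st()
w=snap('wrist','w6.png')
for n,z in {'grip_fin':.118,'mouth':.115,'rim':.135,'analyser':0}.items():
    for d in r.pinpoint(w,n)[:1]:
        print(n,np.round(d['location'],1),round(d['score'],2),np.round(at_z(w,[d['location']],z)[0],4))
np.savez('w6cal.npz',mtx=w['mtx'],dist=w['dist'],extrinsics=w['extrinsics'])
E
```

```text
clock: 8.9
tcp_pos: [0.4793, -0.0041, 0.2104]
orientation: [1.103, 1.269, -1.096]
contact_force: [0.8, -0.1, 0.5]
grip_width: 0.0854
clock: 9.07
tcp_pos: [0.4762, -0.0048, 0.2056]
orientation: [1.1, 1.276, -1.102]
contact_force: [-0.1, 0.1, 0.0]
grip_width: 0.0856
t 9.07 tcp [ 0.4762 -0.0048  0.2056] ori [ 1.1    1.276 -1.102] F [-0.1  0.1  0. ] w 0.0856
grip_fin [278.2 216.6] 0.75 [ 0.4799 -0.0044  0.118 ]
mouth [281.5 104. ] 0.67 [0.5542 0.0044 0.115 ]
rim [282.2 106.8] 0.87 [0.5532 0.004  0.135 ]
analyser [190.5 100.8] 0.84 [0.542  0.0905 0.    ]
```

View pics/w6.png

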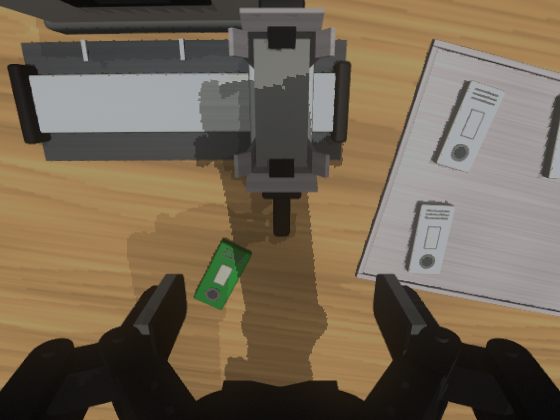

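```bash
python3 - <<'E'
import cv2
a=cv2.imread('pics/w6.png')[0:245,205:365]; cv2.imwrite('pics/w6z.png',cv2.resize(a,None,fx=3,fy=2.4,interpolation=cv2.INTER_CUBIC))
b=cv2.imread('pics/w6.png')[30:320,350:560]; cv2.imwrite('pics/w6t.png',cv2.resize(b,None,fx=2,fy=2,interpolation=cv2.INTER_CUBIC))
E
```

```text
(no output)
```

View pics/w6z.png

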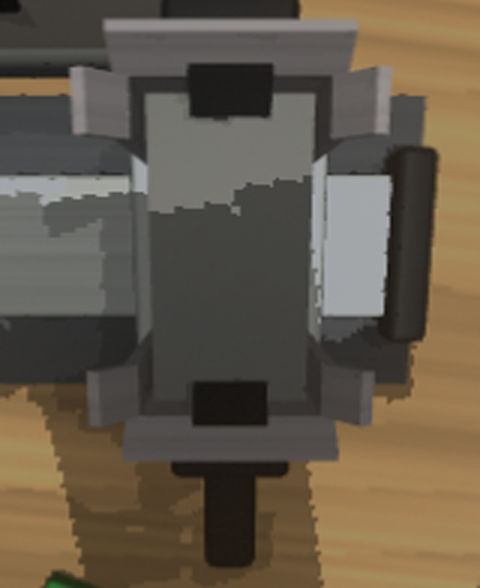

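```bash
python3 - <<'E'
from h import *
w=dict(np.load('w6cal.npz'))
f=lambda x,y:[205+x/3,y/2.4]
Q=at_z(w,[f(105,20),f(356,20),f(123,460),f(338,460)],.135)
print(np.round(Q,4),Q.mean(0)); a=(Q[0]+Q[1])/2-(Q[2]+Q[3])/2; print('len',np.linalg.norm(a),'yaw',np.arctan2(a[1],a[0]))
for i in (0,2): d=Q[i]-Q[i+1]; print('w',np.linalg.norm(d),np.arctan2(-d[0],d[1]))
Q=at_z(w,[f(70,68),f(390,68),f(88,425),f(372,425)],.135)
print(np.round(Q,4),Q.mean(0))
for i in (0,2): d=Q[i]-Q[i+1]; print('w',np.linalg.norm(d),np.arctan2(-d[0],d[1]))
# catch inner lower tips at z .115
Q=at_z(w,[f(231,116),f(231,382)],.1175); print(Q,Q.mean(0),np.linalg.norm(Q[0]-Q[1]))
Q=at_z(w,[f(229,463+5),f(229,566)],.118); print('fin',Q,Q.mean(0))
E
```

```text
[[ 0.5998  0.0337  0.135 ]
 [ 0.6063 -0.0103  0.135 ]
 [ 0.4996  0.0188  0.135 ]
 [ 0.5062 -0.0255  0.135 ]] [0.5529608  0.00413979 0.135     ]
len 0.10127220041451379 yaw 0.1492542561736282
w 0.04445810953608517 0.14755077013735815
w 0.04479871489907683 0.1469769400432608
[[ 0.5893  0.0388  0.135 ]
 [ 0.5978 -0.0182  0.135 ]
 [ 0.5078  0.027   0.135 ]
 [ 0.5164 -0.0308  0.135 ]] [0.55281899 0.00421468 0.135     ]
w 0.05759492318583862 0.14748159683629689
w 0.05833496967647239 0.14702650725315922
[[ 0.58585724  0.0088638   0.1175    ]
 [ 0.51995502 -0.00105671  0.1175    ]] [0.55290613 0.00390354 0.1175    ] 0.06664472415387733
fin [[ 0.49572017 -0.00424442  0.118     ]
 [ 0.46584022 -0.00872636  0.118     ]] [ 0.48078019 -0.00648539  0.118     ]
```

View pics/w6t.png

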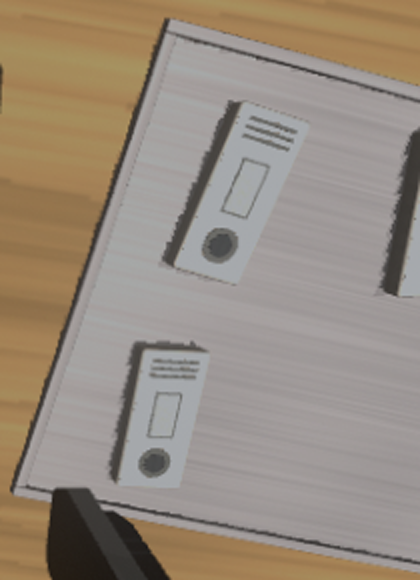

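All three measurements agree on the magazine centre, (0.5529, 0.0041), with yaw 0.1475. The catch-to-catch distance of 66.6 mm matches the given 67, and the carrier is home to within 1 mm. Now I'll survey the tray from above.

```bash
python3 -m inch '[[[0,0,-2.5,2,0,0,0],[0,0,-3.3,2,0,0,0],[0,0,-3.5,2,0,0,0],[0,0,-3.5,2,0,0,0],[0,0,-3.5,2,0,0,0],[0,0,-3.5,1,0,0,0],[0,0,-2.5,0,0,0,0],[0,0,-1,0,0,0,0],[0,0,0,0,0,0,0],[0,0,0,0,0,0,0],[0,0,0,0,0,0,0]]]'; python3 - <<'E'
from h import *
o=st()
w=snap('wrist','w7.png')
for n,z in {'cartridge0':.002}.items():
    for d in r.pinpoint(w,n)[:8]:
        print(n,np.round(d['location'],1),round(d['score'],2),np.round(at_z(w,[d['location']],z)[0],4))
st()
np.savez('w7cal.npz',mtx=w['mtx'],dist=w['dist'],extrinsics=w['extrinsics'])
E
```

```text
clock: 10.23
tcp_pos: [0.477, -0.2352, 0.3157]
orientation: [1.099, 1.278, -1.098]
contact_force: [-0.2, -0.2, 1.1]
grip_width: 0.0856
t 10.23 tcp [ 0.477  -0.2352  0.3157] ori [ 1.099  1.278 -1.098] F [-0.2 -0.2  1.1] w 0.0856
cartridge0 [230.6 185.4] 0.96 [ 0.4337 -0.1743  0.002 ]
cartridge0 [493.  152.1] 0.86 [ 0.5331 -0.5184  0.002 ]
cartridge0 [242.1  92.3] 0.8 [ 0.5569 -0.1761  0.002 ]
cartridge0 [401.8 123.4] 0.73 [ 0.5502 -0.386   0.002 ]
cartridge0 [328.6  98.3] 0.66 [ 0.5661 -0.2856  0.002 ]
cartridge0 [ 78.2 211.9] 0.63 [0.3623 0.038  0.002 ]
t 10.33 tcp [ 0.4771 -0.2354  0.3161] ori [ 1.099  1.277 -1.098] F [-0.8  0.  -0.2] w 0.0855
```

View pics/w7.png

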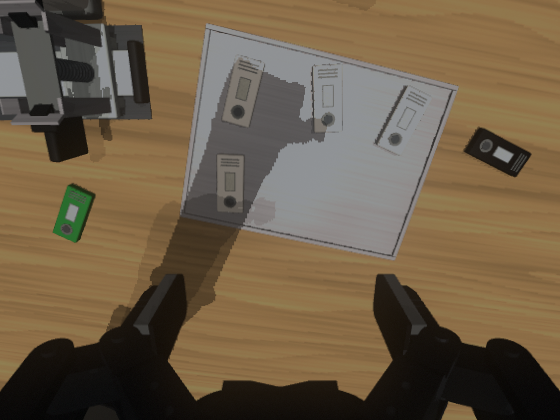

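The wrist view confirms exactly four white cartridges, all face up: (230,183), (243,90), (328,98) and (403,118). I'll zoom in for their corners.

```bash
python3 - <<'E'
import cv2
a=cv2.imread('pics/w7.png')[40:220,205:275]; cv2.imwrite('pics/w7a.png',cv2.resize(a,None,fx=6,fy=3.3,interpolation=cv2.INTER_CUBIC))
b=cv2.imread('pics/w7.png')[50:165,300:440]; cv2.imwrite('pics/w7b.png',cv2.resize(b,None,fx=5,fy=5,interpolation=cv2.INTER_CUBIC))
E
```

```text
(no output)
```

View pics/w7a.png

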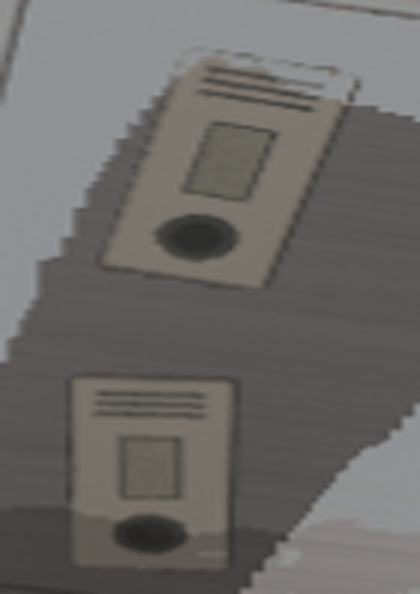

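View pics/w7b.png

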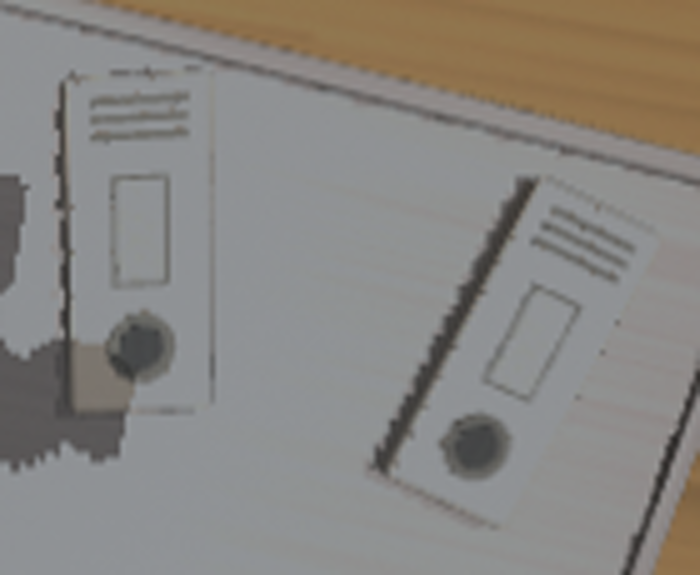

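```bash
cat >> h.py <<'E'
def cart(p,C,z=.014):
    Q=at_z(p,C,z)  # order: far-left, far-right, near-left, near-right
    c=Q.mean(0); a=(Q[0]+Q[1])/2-(Q[2]+Q[3])/2; b=(Q[0]+Q[2])/2-(Q[1]+Q[3])/2
    print('ctr',np.round(c[:2],4),'L',round(np.linalg.norm(a),4),'W',round(np.linalg.norm(b),4),'yawL',round(np.degrees(np.arctan2(a[1],a[0])),1),'yawW',round(np.degrees(np.arctan2(-b[0],b[1])),1))
    return c
E
python3 - <<'E'
from h import *
w=dict(np.load('w7cal.npz'))
f=lambda x,y:[205+x/6,40+y/3.3]
g=lambda x,y:[300+x/5,50+y/5]
cart(w,[f(74,378),f(236,378),f(75,568),f(232,568)])
cart(w,[f(188,54),f(357,77),f(103,265),f(265,288)])
cart(w,[g(68,78),g(212,68),g(70,412),g(212,405)])
cart(w,[g(535,178),g(657,232),g(388,472),g(497,528)])
E
```

```text
ctr [ 0.4389 -0.1756] L 0.0796 W 0.0356 yawL 5.7 yawW 8.6
ctr [ 0.5566 -0.1784] L 0.0774 W 0.0346 yawL -6.9 yawW -5.1
ctr [ 0.5649 -0.2835] L 0.0793 W 0.0354 yawL 11.3 yawW 12.0
ctr [ 0.5534 -0.3831] L 0.079 W 0.0337 yawL -14.3 yawW -14.8
```

Measured cartridge sizes come out at 77–80 × 34–36 mm, as they should. Before grasping, I'll use the wrist picture to check where the fingertips stand relative to the TCP at this opening.

```bash
python3 - <<'E'
from h import *
from scipy.spatial.transform import Rotation as R
w=dict(np.load('w7cal.npz'))
o=st(); M=R.from_rotvec(o['orientation']).as_matrix(); t=np.array(o['tcp_pos'])
for a in (-.01,-.005,0,.005,.014):
    for y in (-.011,.011):
        print(a,y,np.round(proj(w,[t+M@np.array([a,y,s*.0425]) for s in (1,-1)]),0).tolist())
T=np.array(w['extrinsics']); print('cam in tool', np.round(M.T@(T[:3,3]-t),4))
im=cv2.imread('pics/w7.png')[255:420,60:280]; cv2.imwrite('pics/w7f.png',cv2.resize(im,None,fx=3.5,fy=3.5))
im=cv2.imread('pics/w5.png')[255:420,180:380]; cv2.imwrite('pics/w5f.png',cv2.resize(im,None,fx=3.5,fy=3.5))
E
```

```text
t 10.33 tcp [ 0.4771 -0.2354  0.3161] ori [ 1.099  1.277 -1.098] F [-0.8  0.  -0.2] w 0.0855
-0.01 -0.011 [[376.0, 327.0], [179.0, 327.0]]
-0.01 0.011 [[381.0, 282.0], [174.0, 282.0]]
-0.005 -0.011 [[373.0, 319.0], [182.0, 319.0]]
-0.005 0.011 [[377.0, 276.0], [177.0, 276.0]]
0 -0.011 [[370.0, 312.0], [185.0, 312.0]]
0 0.011 [[374.0, 270.0], [181.0, 270.0]]
0.005 -0.011 [[367.0, 306.0], [188.0, 306.0]]
0.005 0.011 [[371.0, 265.0], [184.0, 265.0]]
0.014 -0.011 [[363.0, 295.0], [193.0, 295.0]]
0.014 0.011 [[366.0, 256.0], [189.0, 256.0]]
cam in tool [-0.1287  0.0834  0.0009]
```

View pics/w7f.png

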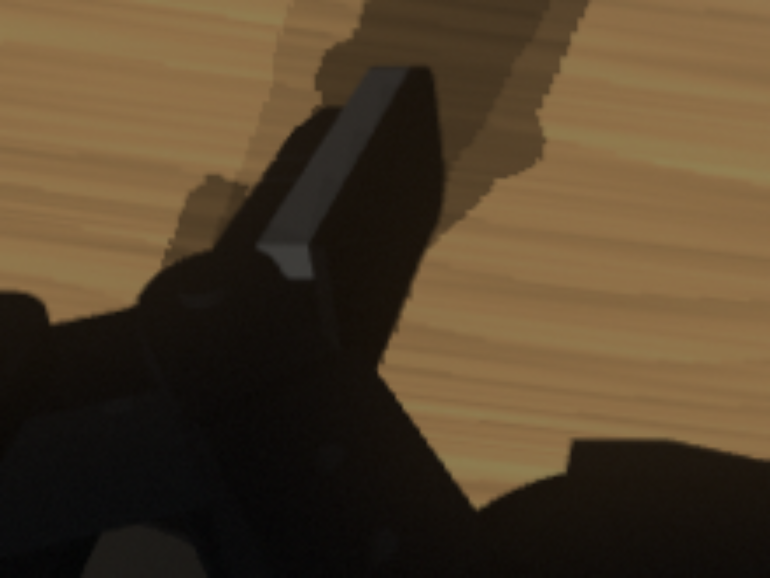

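View pics/w5f.png

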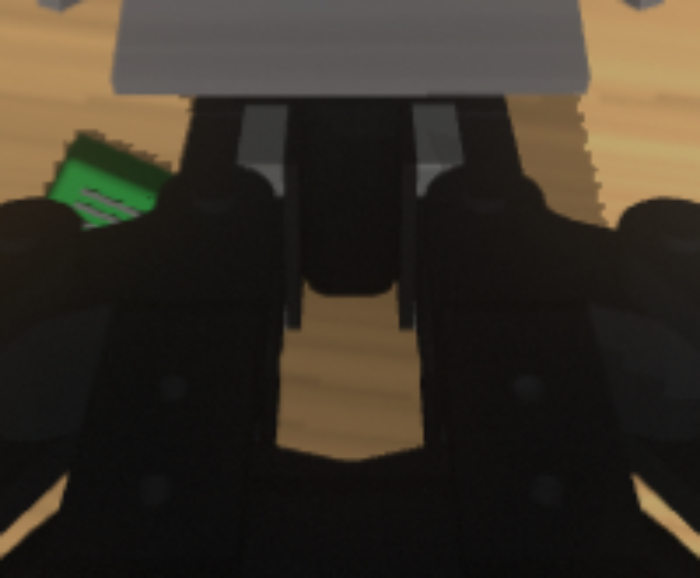

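With the jaws open, the tips sit about 3 mm behind the TCP, and they swing to about 13 mm ahead as they close to 36 mm. A TCP height of about 18 mm therefore gives a 9 mm bite. I'll start with the nearest cartridge, at (0.439, -0.176).

```bash
python3 -m inch '[[[0,-0.5,0.7,-2,0,0,0],[0,-0.5,0.7,-2.5,0,0,0],[0,-0.5,0.7,-2.5,0,0,0],[0,-0.5,0.7,-2.5,0,0,0],[0,-0.5,0.7,-2.5,0,0,0],[0,-0.5,0.7,-2.5,0,0,0],[0,-0.4,0.7,-2.5,0,0,0],[0,-0.4,0.7,-2.5,0,0,0],[0,0,0.4,-2,0,0,0],[0,0,0,-1.8,0,0,0],[0,0,0,-0.8,0,0,0],[0,0,0,0,0,0,0]]]'; python3 -m inch '[[[0,0,0,0,0,0,0],[0,0,0,0,0,0,0]]]'; python3 - <<'E'
from h import *
o=st()
w=snap('wrist','w8.png')
np.savez('w8cal.npz',mtx=w['mtx'],dist=w['dist'],extrinsics=w['extrinsics'])
for d in r.pinpoint(w,'cartridge0')[:3]: print(np.round(d['location'],1),round(d['score'],2),np.round(at_z(w,[d['location']],.002)[0],4))
E
```

```text
clock: 11.33
tcp_pos: [0.438, -0.1762, 0.074]
orientation: [1.099, 1.279, -1.1]
contact_force: [0.0, 1.7, 0.9]
grip_width: 0.0853
clock: 11.5
tcp_pos: [0.4398, -0.1775, 0.0764]
orientation: [1.101, 1.273, -1.099]
contact_force: [0.4, -0.4, 1.6]
grip_width: 0.0852
t 11.5 tcp [ 0.4398 -0.1775  0.0764] ori [ 1.101  1.273 -1.099] F [ 0.4 -0.4  1.6] w 0.0852
[307.   32.5] 0.7 [ 0.558  -0.1765  0.002 ]
[273.7 230.6] 0.61 [ 0.4383 -0.175   0.002 ]
```

View pics/w8.png

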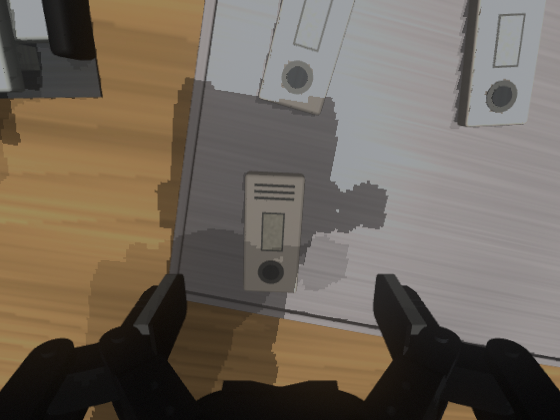

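```bash
python3 - <<'E'
from h import *
w=dict(np.load('w8cal.npz'))
cart(w,[(246,175),(304,177),(244,290),(296,293)])
E
```

```text
ctr [ 0.4386 -0.1743] L 0.0788 W 0.0345 yawL 5.8 yawW 5.5
```

```bash
python3 -m inch '[[[0,-0.1,0.3,-2.2,0,0,-2],[0,0,0,-2.2,0,0,0],[0,0,0,-1.2,0,0,0],[0,0,0,-0.25,0,0,0],[0,0,0,0,0,0,0],[120,0,0,0,0,0,0],[255,0,0,0,0,0,0],[255,0,0,0,0,0,0],[255,0,0,0,0,0,0],[255,0,0,0,0,0,0],[255,0,0,0,0,0,0],[255,0,0,0,0,0,0]]]' 60; python3 - <<'E'
from h import *
o=st()
E
```

```text
clock: 12.6
tcp_pos: [0.4383, -0.1748, 0.0179]
orientation: [1.127, 1.258, -1.126]
contact_force: [-2.0, -0.1, 9.2]
grip_width: 0.0339
t 12.6 tcp [ 0.4383 -0.1748  0.0179] ori [ 1.127  1.258 -1.126] F [-2.  -0.1  9.2] w 0.0339
```

Gripped at 34 mm. I'll lift it and check how it sits in the jaws.

```bash
python3 -m inch '[[[255,0,0,1,0,0,0],[255,0,0,2.5,0,0,0],[255,0,0,3,0,0,0],[255,0,0,3,0,0,0],[255,0,0,3,0,0,0],[255,0,0,3,0,0,0],[255,0,0,2,0,0,0],[255,0,0,0.5,0,0,0],[255,0,0,0,0,0,0],[255,0,0,0,0,0,0]]]'; python3 - <<'E'
from h import *
o=st()
w=snap('wrist','w9.png')
np.savez('w9cal.npz',mtx=w['mtx'],dist=w['dist'],extrinsics=w['extrinsics'])
E
```

```text
clock: 13.43
tcp_pos: [0.4373, -0.1745, 0.1966]
orientation: [1.126, 1.26, -1.127]
contact_force: [-0.3, -0.6, -0.9]
grip_width: 0.0343
t 13.43 tcp [ 0.4373 -0.1745  0.1966] ori [ 1.126  1.26  -1.127] F [-0.3 -0.6 -0.9] w 0.0343
```

View pics/w9.png

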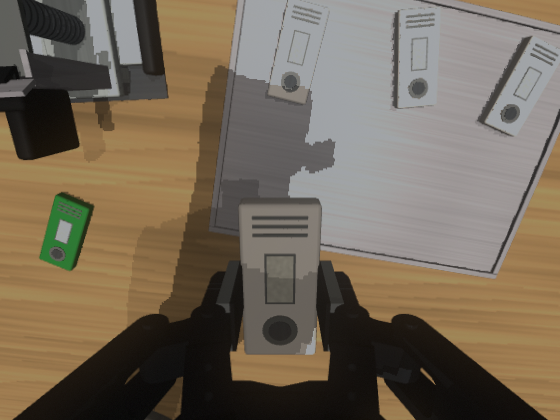

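The cartridge is held level, face up. Its top corners are near (239,199), (322,199), (242,355) and (317,354). I'll compute its offset from the TCP.

```bash
cat >> h.py <<'E'
def held(p,C,o,z):
    from scipy.spatial.transform import Rotation as R
    c=cart(p,C,z); M=R.from_rotvec(o['orientation']).as_matrix()
    jy=np.degrees(np.arctan2(-M[0,2],M[1,2])); jy=(jy+90)%180-90
    d=c-np.array(o['tcp_pos']); print('jaw yaw deg',round(jy,2),'offset in tool (x,y,z)',np.round(M.T@d,4),'world off',np.round(d,4))
    return d,jy
E
python3 - <<'E'
from h import *
w=dict(np.load('w9cal.npz'))
o=r.get_obs()
for z in (.188,.1926,.197):
    held(w,[(239,199),(322,199),(242,355),(317,354)],o,z)
E
```

```text
ctr [ 0.4363 -0.1759] L 0.0844 W 0.0375 yawL 6.1 yawW 6.9
jaw yaw deg 6.4 offset in tool (x,y,z) [ 0.0079 -0.0008  0.0015] world off [-0.0006 -0.0016 -0.0079]
ctr [ 0.4391 -0.1756] L 0.0816 W 0.0362 yawL 6.1 yawW 6.9
jaw yaw deg 6.4 offset in tool (x,y,z) [0.0033 0.002  0.0015] world off [ 0.0022 -0.0012 -0.0033]
ctr [ 0.4418 -0.1753] L 0.0789 W 0.035 yawL 6.1 yawW 6.9
jaw yaw deg 6.4 offset in tool (x,y,z) [-0.0011  0.0047  0.0015] world off [ 0.0049 -0.0009  0.0011]
```

```bash
python3 -m inch '[[[255,0.9,1.5,0,0,0,0],[255,1.7,2.7,0,0,0,0.5],[255,1.9,2.9,0,0,0,0.5],[255,1.9,2.9,0,0,0,0.5],[255,1.9,2.9,0,0,0,0.5],[255,1.7,2.7,0,0,0,0],[255,1.0,1.5,0,0,0,0],[255,0.4,0.7,0,0,0,0],[255,0,0,0,0,0,0],[255,0,0,-1.5,0,0,0],[255,0,0,-1.5,0,0,0],[255,0,0,0,0,0,0]]]'; python3 -m inch '[[[255,0,0,0,0,0,0],[255,0,0,0,0,0,0]]]';  python3 - <<'E'
from h import *
o=st()
w=snap('wrist','w10.png')
np.savez('w10cal.npz',mtx=w['mtx'],dist=w['dist'],extrinsics=w['extrinsics'])
for n,z in {'mouth':.115,'rim':.135}.items():
    for d in r.pinpoint(w,n)[:1]:
        print(n,np.round(d['location'],1),round(d['score'],2),np.round(at_z(w,[d['location']],z)[0],4))
E
```

```text
clock: 14.48
tcp_pos: [0.5488, 0.001, 0.1635]
orientation: [1.098, 1.278, -1.107]
contact_force: [-0.1, -0.2, -0.1]
grip_width: 0.0342
clock: 14.65
tcp_pos: [0.5516, 0.0024, 0.1671]
orientation: [1.101, 1.274, -1.102]
contact_force: [0.6, -0.8, 0.1]
grip_width: 0.0337
t 14.65 tcp [0.5516 0.0024 0.1671] ori [ 1.101  1.274 -1.102] F [ 0.6 -0.8  0.1] w 0.0337
```

View pics/w10.png

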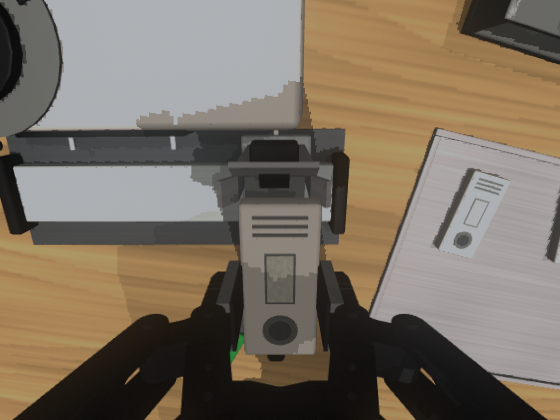

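The cartridge is above the magazine, but the back flare centre (276,168) sits left of the cartridge's column (280). A shift of about 1.7 mm to +y is needed, then I'll lower until it rests on the slopes.

```bash
python3 -m inch '[[[255,-0.02,0.17,0,0,0,0.1],[255,0,0,-0.6,0,0,0],[255,0,0,-0.5,0,0,0],[255,0,0,-0.5,0,0,0],[255,0,0,-0.4,0,0,0],[255,0,0,-0.3,0,0,0],[255,0,0,0,0,0,0],[255,0,0,0,0,0,0]]]';  python3 - <<'E'
from h import *
o=st()
w=snap('wrist','w11.png')
E
```

```text
clock: 15.47
tcp_pos: [0.5516, 0.0052, 0.1436]
orientation: [1.099, 1.276, -1.099]
contact_force: [-0.4, -0.8, 0.2]
grip_width: 0.0342
t 15.47 tcp [0.5516 0.0052 0.1436] ori [ 1.099  1.276 -1.099] F [-0.4 -0.8  0.2] w 0.0342
```

View pics/w11.png

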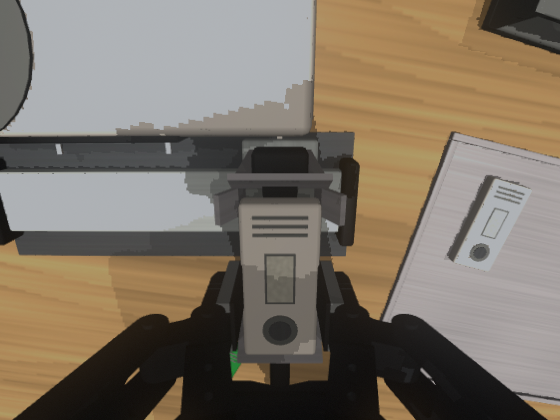

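```bash
python3 - <<'E'
from h import *
o=st()
w=snap('wrist','w12.png')
np.savez('w12cal.npz',mtx=w['mtx'],dist=w['dist'],extrinsics=w['extrinsics'])
a=w['frame'][140:380,200:360]; cv2.imwrite('pics/w12z.png',cv2.resize(a,None,fx=3,fy=2.5,interpolation=cv2.INTER_CUBIC))
E
```

```text
t 15.52 tcp [0.5517 0.0052 0.1438] ori [ 1.099  1.276 -1.099] F [-0.4 -0.8  0.3] w 0.0342
```

View pics/w12z.png

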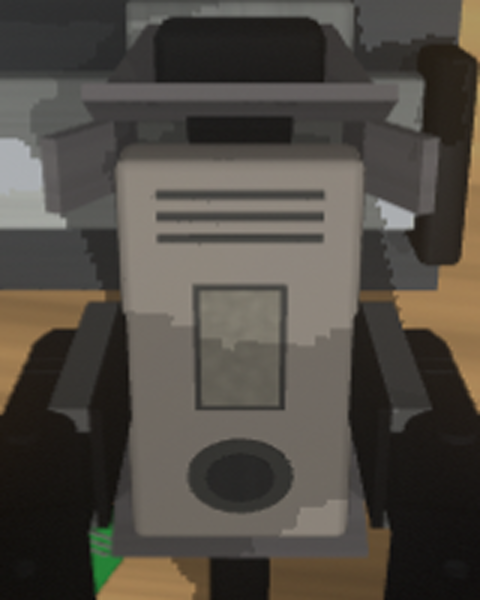

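```bash
python3 - <<'E'
from h import *
w=dict(np.load('w12cal.npz')); o=r.get_obs()
f=lambda x,y:[200+x/3,140+y/2.5]
for rb in (84,100):
    Q=at_z(w,[f(83,rb),f(397,rb),f(95,556),f(368,556)],.135)
    a=(Q[0]+Q[1])/2-(Q[2]+Q[3])/2
    print(np.round(Q,4).tolist(),'ctr',Q.mean(0),'len',np.linalg.norm(a),np.arctan2(a[1],a[0]))
for z in (.138,.1398,.142):
    held(w,[f(118,158),f(363,158),f(133,536),f(348,536)],o,z)
E
```

```text
[[0.6002, 0.0337, 0.135], [0.6068, -0.0102, 0.135], [0.4998, 0.0218, 0.135], [0.5069, -0.0255, 0.135]] ctr [0.55341225 0.00491784 0.135     ] len 0.10108985355728357 0.13471293365120218
[[0.5974, 0.0334, 0.135], [0.6041, -0.0108, 0.135], [0.4998, 0.0218, 0.135], [0.5069, -0.0255, 0.135]] ctr [0.55203427 0.00471035 0.135     ] len 0.09830314365805969 0.13429505384472712
ctr [0.5515 0.0038] L 0.0808 W 0.0357 yawL 8.6 yawW 8.5
jaw yaw deg 8.49 offset in tool (x,y,z) [ 0.0059 -0.0004  0.0014] world off [-0.0002 -0.0014 -0.0059]
ctr [0.5526 0.004 ] L 0.0797 W 0.0352 yawL 8.6 yawW 8.5
jaw yaw deg 8.49 offset in tool (x,y,z) [0.0041 0.0007 0.0013] world off [ 0.0009 -0.0012 -0.0041]
ctr [0.5539 0.0042] L 0.0784 W 0.0346 yawL 8.6 yawW 8.5
jaw yaw deg 8.49 offset in tool (x,y,z) [0.0019 0.002  0.0013] world off [ 0.0022 -0.001  -0.0019]
```

The cartridge is within 1 mm of the magazine centre, so I'll press it down in steps and watch the force.

```bash
python3 -m inch '[[[255,0,0,-0.4,0,0,0],[255,0,0,-0.4,0,0,0],[255,0,0,-0.4,0,0,0],[255,0,0,0,0,0,0]]]' 90;  python3 - <<'E'
from h import *
o=st()
w=snap('wrist','w13.png')
E
```

```text
clock: 15.9
tcp_pos: [0.552, 0.0052, 0.1319]
orientation: [1.1, 1.275, -1.099]
contact_force: [-0.6, 0.8, 1.3]
grip_width: 0.0345
t 15.9 tcp [0.552  0.0052 0.1319] ori [ 1.1    1.275 -1.099] F [-0.6  0.8  1.3] w 0.0345
```

View pics/w13.png

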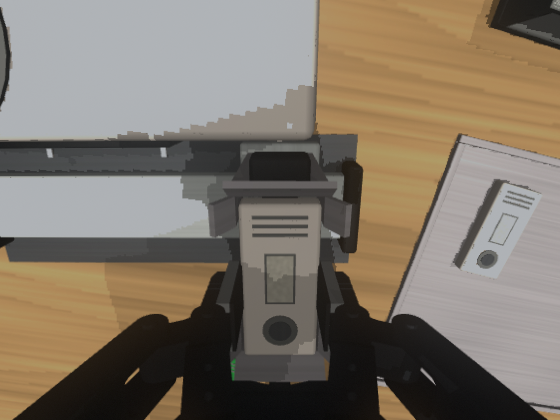

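```bash
python3 -m inch '[[[255,0,0,-0.4,0,0,0],[255,0,0,-0.3,0,0,0],[255,0,0,0,0,0,0]]]';  python3 - <<'E'
from h import *
o=st()
E
python3 -m inch '[[[255,0,0,-0.4,0,0,0],[255,0,0,-0.3,0,0,0],[255,0,0,0,0,0,0]]]';  python3 - <<'E'
from h import *
o=st()
w=snap('wrist','w14.png')
np.savez('w14cal.npz',mtx=w['mtx'],dist=w['dist'],extrinsics=w['extrinsics'])
a=w['frame'][140:400,200:360]; cv2.imwrite('pics/w14z.png',cv2.resize(a,None,fx=3,fy=2.3,interpolation=cv2.INTER_CUBIC))
E
```

```text
clock: 16.2
tcp_pos: [0.5521, 0.0053, 0.1247]
orientation: [1.1, 1.275, -1.098]
contact_force: [1.3, 0.5, -0.4]
grip_width: 0.0333
t 16.2 tcp [0.5521 0.0053 0.1247] ori [ 1.1    1.275 -1.098] F [ 1.3  0.5 -0.4] w 0.0333
clock: 16.45
tcp_pos: [0.5521, 0.0053, 0.1177]
orientation: [1.1, 1.275, -1.098]
contact_force: [2.2, -0.2, 3.5]
grip_width: 0.0334
t 16.45 tcp [0.5521 0.0053 0.1177] ori [ 1.1    1.275 -1.098] F [ 2.2 -0.2  3.5] w 0.0334
```

View pics/w14z.png

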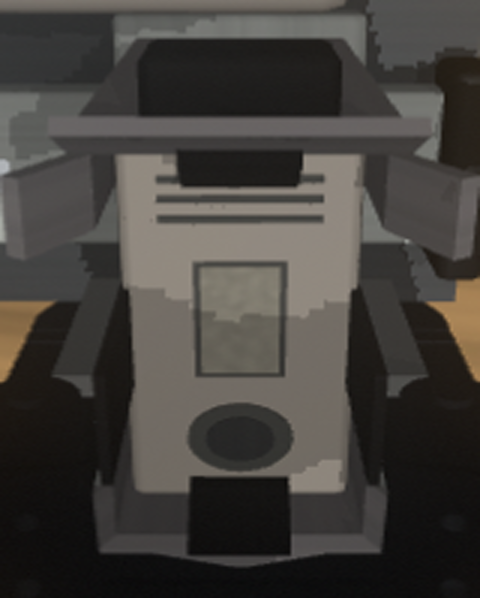

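Both black catches now overlap the ends of the cartridge, so it is under them. I'll press 4 mm deeper to make sure, then open and lift away.

```bash
python3 -m inch '[[[255,0,0,-0.3,0,0,0],[255,0,0,-0.1,0,0,0],[255,0,0,0,0,0,0],[90,0,0,0,0,0,0],[60,0,0,0,0,0,0],[60,0,0,0,0,0,0],[60,0,0,0,0,0,0],[60,0,0,1.5,0,0,0],[60,0,0,2.5,0,0,0],[30,0,0,3,0,0,0],[0,0,0,2.5,0,0,0],[0,0,0,0,0,0,0]]]';  python3 - <<'E'
from h import *
o=st()
w=snap('wrist','w15.png')
np.savez('w15cal.npz',mtx=w['mtx'],dist=w['dist'],extrinsics=w['extrinsics'])
E
```

```text
clock: 17.5
tcp_pos: [0.5542, 0.0058, 0.2137]
orientation: [1.103, 1.27, -1.094]
contact_force: [-0.5, 0.5, 0.8]
grip_width: 0.0854
t 17.5 tcp [0.5542 0.0058 0.2137] ori [ 1.103  1.27  -1.094] F [-0.5  0.5  0.8] w 0.0854
```

View pics/w15.png

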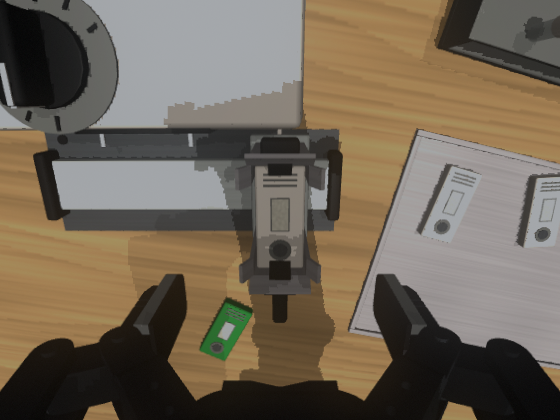

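The first cartridge is held under both catches at (280,175) and (280,270), face up. Next is the cartridge near (0.557, -0.178), with yaw about -6.5°.

```bash
python3 -m inch '[[[0,0,-1.2,0,0,0,-2],[0,0,-2.5,0,0,0,-3],[0,0,-3,0,0,0,-3],[0,0,-3,-1,0,0,-3],[0,0,-3,-2,0,0,-3],[0,0,-3,-2,0,0,-1],[0,0,-1.8,-2,0,0,0],[0,0,-0.7,-1,0,0,0],[0,0,0,0,0,0,0],[0,0,0,0,0,0,0],[0,0,0,0,0,0,0]]]';  python3 - <<'E'
from h import *
o=st()
w=snap('wrist','w16.png')
np.savez('w16cal.npz',mtx=w['mtx'],dist=w['dist'],extrinsics=w['extrinsics'])
for d in r.pinpoint(w,'cartridge0')[:4]: print(np.round(d['location'],1),round(d['score'],2),np.round(at_z(w,[d['location']],.002)[0],4))
a=w['frame'][150:360,190:370]; cv2.imwrite('pics/w16z.png',cv2.resize(a,None,fx=3,fy=2.5,interpolation=cv2.INTER_CUBIC))
E
```

```text
clock: 18.47
tcp_pos: [0.5523, -0.1749, 0.1296]
orientation: [1.292, 1.154, -1.29]
contact_force: [-0.0, 0.2, 0.6]
grip_width: 0.0853
t 18.47 tcp [ 0.5523 -0.1749  0.1296] ori [ 1.292  1.154 -1.29 ] F [-0.   0.2  0.6] w 0.0853
[282.4 195.7] 0.88 [ 0.5594 -0.1789  0.002 ]
[415.  177.2] 0.79 [ 0.5631 -0.2854  0.002 ]
[536.5 176.2] 0.68 [ 0.5533 -0.3837  0.002 ]
[401.7 256.3] 0.63 [ 0.494  -0.2754  0.002 ]
```

View pics/w16.png

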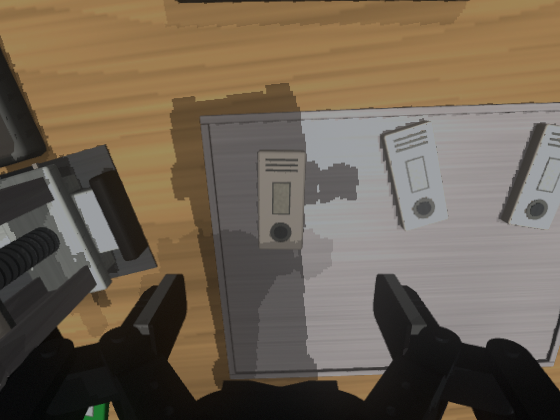

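View pics/w16z.png

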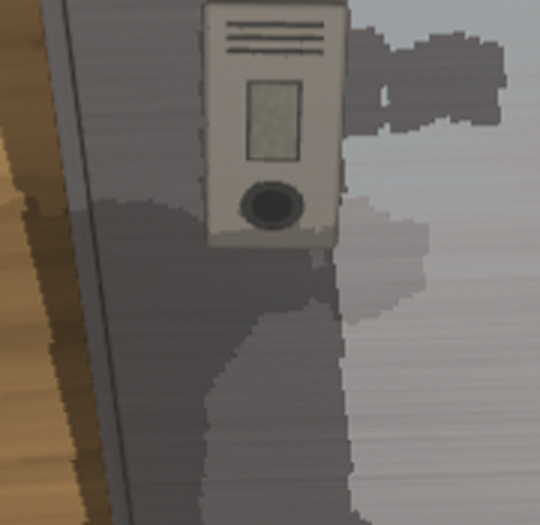

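```bash
python3 - <<'E'
from h import *
w=dict(np.load('w16cal.npz')); o=r.get_obs()
f=lambda x,y:[190+x/3,150+y/2.5]
held(w,[f(206,3),f(348,5),f(208,246),f(337,247)],o,.014)
E
```

```text
ctr [ 0.5576 -0.178 ] L 0.0787 W 0.0349 yawL -7.1 yawW -7.1
jaw yaw deg -6.36 offset in tool (x,y,z) [0.1161 0.005  0.0025] world off [ 0.0049 -0.003  -0.1161]
```

```bash
python3 -m inch '[[[0,0.5,-0.3,-2.5,0,0,-0.7],[0,0,0,-3,0,0,0],[0,0,0,-3,0,0,0],[0,0,0,-1.8,0,0,0],[0,0,0,-0.8,0,0,0],[0,0,0,0,0,0,0],[120,0,0,0,0,0,0],[255,0,0,0,0,0,0],[255,0,0,0,0,0,0],[255,0,0,0,0,0,0],[255,0,0,0,0,0,0],[255,0,0,0,0,0,0]]]' 90; python3 - <<'E'
from h import *
o=st()
E
```

```text
clock: 19.57
tcp_pos: [0.5576, -0.18, 0.0197]
orientation: [1.302, 1.145, -1.3]
contact_force: [-2.5, 0.6, 8.7]
grip_width: 0.033
t 19.57 tcp [ 0.5576 -0.18    0.0197] ori [ 1.302  1.145 -1.3  ] F [-2.5  0.6  8.7] w 0.033
```

Gripped. I'll lift, turn to the magazine's yaw and travel there.

```bash
python3 -m inch '[[[255,0,0,1,0,0,0],[255,0,0,2.5,0,0,0],[255,0,0,3,0,0,0],[255,0,0,3,0,0,0],[255,0,0,3,0,0,0],[255,0,0.5,3,0,0,1],[255,0,1.5,2,0,0,2.5],[255,-0.1,2.5,0,0,0,3],[255,-0.1,3,0,0,0,3],[255,-0.1,3,0,0,0,3],[255,-0.1,3,0,0,0,3],[255,-0.1,2.5,0,0,0,0]]]'; python3 -m inch '[[[255,0,1.7,0,0,0,0],[255,0,0.8,0,0,0,0],[255,0,0,-1,0,0,0],[255,0,0,-1.5,0,0,0],[255,0,0,-0.5,0,0,0],[255,0,0,0,0,0,0],[255,0,0,0,0,0,0],[255,0,0,0,0,0,0]]]'; python3 - <<'E'
from h import *
o=st()
w=snap('wrist','w17.png')
np.savez('w17cal.npz',mtx=w['mtx'],dist=w['dist'],extrinsics=w['extrinsics'])
a=w['frame'][130:380,200:360]; cv2.imwrite('pics/w17z.png',cv2.resize(a,None,fx=3,fy=2.4,interpolation=cv2.INTER_CUBIC))
E
```

```text
clock: 20.57
tcp_pos: [0.5508, -0.0167, 0.193]
orientation: [1.098, 1.277, -1.098]
contact_force: [0.6, 0.5, 0.5]
grip_width: 0.0333
clock: 21.23
tcp_pos: [0.5519, 0.0045, 0.1631]
orientation: [1.103, 1.273, -1.102]
contact_force: [0.8, 0.6, -0.6]
grip_width: 0.0331
t 21.23 tcp [0.5519 0.0045 0.1631] ori [ 1.103  1.273 -1.102] F [ 0.8  0.6 -0.6] w 0.0331
```

View pics/w17z.png

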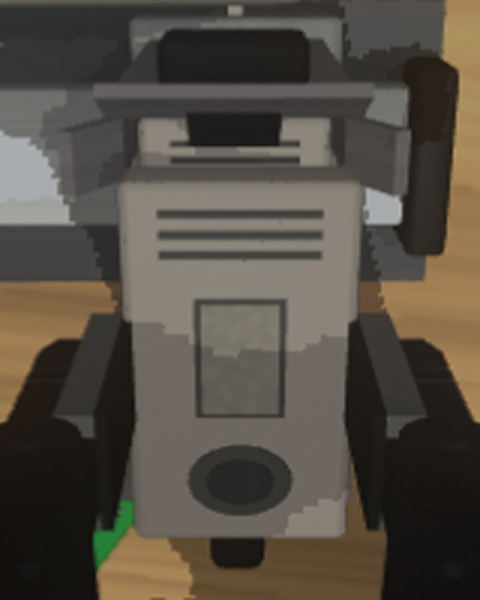

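```bash
python3 - <<'E'
from h import *
w=dict(np.load('w17cal.npz')); o=r.get_obs()
f=lambda x,y:[200+x/3,130+y/2.4]
print('back flare mid', at_z(w,[f(95,84),f(372,84)],.135).mean(0), 'expected', np.array([.5529,.0041])+.0505*np.array([.9891,.147]))
for z in (.155,.1574,.159):
    held(w,[f(120,178),f(361,178),f(134,537),f(346,537)],o,z)
E
```

```text
back flare mid [0.60350867 0.01167968 0.135     ] expected [0.60284955 0.0115235 ]
ctr [0.5503 0.0029] L 0.0813 W 0.0357 yawL 8.2 yawW 8.2
jaw yaw deg 8.25 offset in tool (x,y,z) [ 0.0083 -0.002   0.0015] world off [-0.0017 -0.0018 -0.0083]
ctr [0.5518 0.0031] L 0.0799 W 0.0351 yawL 8.2 yawW 8.2
jaw yaw deg 8.25 offset in tool (x,y,z) [ 0.0059 -0.0005  0.0015] world off [-0.0003 -0.0016 -0.0059]
ctr [0.5528 0.0032] L 0.0789 W 0.0347 yawL 8.2 yawW 8.2
jaw yaw deg 8.25 offset in tool (x,y,z) [0.0043 0.0005 0.0015] world off [ 0.0007 -0.0014 -0.0043]
```

The cartridge is about 1.3 mm short of the magazine centre in both axes. I'll correct that and press.

```bash
python3 -m inch '[[[255,0.1,0.1,-0.6,0,0,0.2],[255,0,0,-0.6,0,0,0],[255,0,0,-0.6,0,0,0],[255,0,0,-0.6,0,0,0],[255,0,0,-0.4,0,0,0],[255,0,0,-0.4,0,0,0],[255,0,0,-0.4,0,0,0],[255,0,0,-0.4,0,0,0],[255,0,0,-0.4,0,0,0],[255,0,0,-0.4,0,0,0],[255,0,0,0,0,0,0]]]'; python3 - <<'E'
from h import *
o=st()
w=snap('wrist','w18.png')
a=w['frame'][140:400,200:360]; cv2.imwrite('pics/w18z.png',cv2.resize(a,None,fx=3,fy=2.3,interpolation=cv2.INTER_CUBIC))
E
```

```text
clock: 22.2
tcp_pos: [0.5537, 0.0065, 0.1147]
orientation: [1.1, 1.275, -1.097]
contact_force: [3.9, -0.4, 3.9]
grip_width: 0.033
t 22.2 tcp [0.5537 0.0065 0.1147] ori [ 1.1    1.275 -1.097] F [ 3.9 -0.4  3.9] w 0.033
```

View pics/w18z.png

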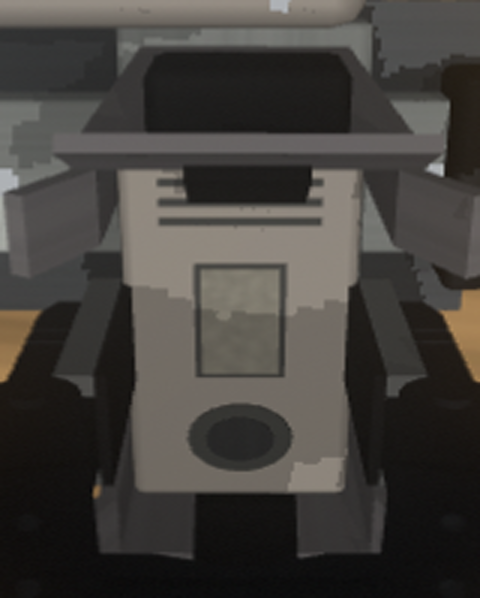

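The back catch is over the far end, but at the near end (row 492) the front catch still looks spread, and Fx = +3.9 N agrees. I'll press a few mm deeper and look again.

```bash
python3 -m inch '[[[255,0,0,-0.2,0,0,0],[255,0,0,-0.2,0,0,0],[255,0,0,0,0,0,0],[255,0,0,0,0,0,0]]]'; python3 - <<'E'
from h import *
o=st()
w=snap('wrist','w19.png')
a=w['frame'][140:400,200:360]; cv2.imwrite('pics/w19z.png',cv2.resize(a,None,fx=3,fy=2.3,interpolation=cv2.INTER_CUBIC))
E
```

```text
clock: 22.58
tcp_pos: [0.5528, 0.0063, 0.1109]
orientation: [1.1, 1.275, -1.099]
contact_force: [3.1, 0.7, 4.1]
grip_width: 0.0331
t 22.58 tcp [0.5528 0.0063 0.1109] ori [ 1.1    1.275 -1.099] F [3.1 0.7 4.1] w 0.0331
```

View pics/w19z.png

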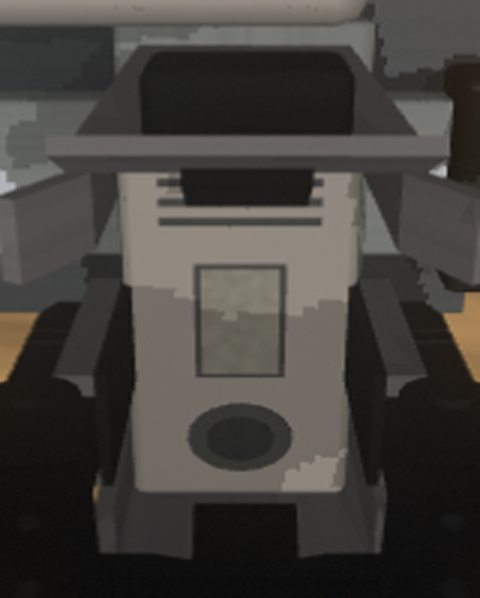

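```bash
python3 - <<'E'
from h import *
o=st()
w=snap('wrist')
y=.1475;c,s=np.cos(y),np.sin(y);m=np.array([.5529,.0041,0])
W=lambda x,yy,z: m+np.array([c*x-s*yy,s*x+c*yy,z])
def Z(P): 
    u=proj(w,P)[0]; return np.round([(u[0]-200)*3,(u[1]-140)*2.3],0)
for nm,P in dict(frontcatch_tip_115=W(-.0335,0,.115),frontcatch_tip_119=W(-.0335,0,.119),frontwall_115=W(-.0415,0,.115),frontwall_127=W(-.0415,0,.127),flare_front=W(-.0505,0,.135),backcatch_tip=W(.0335,0,.117),cart_near_top105=W(-.040,0,.105),cart_near_top109=W(-.040,0,.109),backflare=W(.0505,0,.135)).items(): print(nm,Z(P))
E
```

```text
t 22.63 tcp [0.5528 0.0063 0.111 ] ori [ 1.099  1.275 -1.099] F [3.2 0.2 3.9] w 0.033
frontcatch_tip_115 [245. 501.]
frontcatch_tip_119 [245. 516.]
frontwall_115 [245. 531.]
frontwall_127 [246. 579.]
flare_front [246. 650.]
backcatch_tip [247. 203.]
cart_near_top105 [245. 491.]
cart_near_top109 [245. 504.]
backflare [249. 141.]
```

The projection shows the front catch tip belongs at row 501, exactly where it's seen, so the catch has closed and the cartridge lies below it. I'll release and check from above.

```bash
python3 -m inch '[[[90,0,0,0,0,0,0],[60,0,0,0,0,0,0],[60,0,0,0,0,0,0],[60,0,0,0,0,0,0],[60,0,0,1.5,0,0,0],[60,0,0,2.5,0,0,0],[30,0,0,3,0,0,0],[0,0,0,2.5,0,0,0],[0,0,0,0.5,0,0,0],[0,0,0,0,0,0,0],[0,0,0,0,0,0,0]]]';  python3 - <<'E'
from h import *
o=st()
w=snap('wrist','w20.png')
np.savez('w20cal.npz',mtx=w['mtx'],dist=w['dist'],extrinsics=w['extrinsics'])
E
```

```text
clock: 23.6
tcp_pos: [0.5519, 0.0059, 0.2101]
orientation: [1.099, 1.276, -1.101]
contact_force: [0.2, -0.3, 0.3]
grip_width: 0.0856
t 23.6 tcp [0.5519 0.0059 0.2101] ori [ 1.099  1.276 -1.101] F [ 0.2 -0.3  0.3] w 0.0856
```

View pics/w20.png

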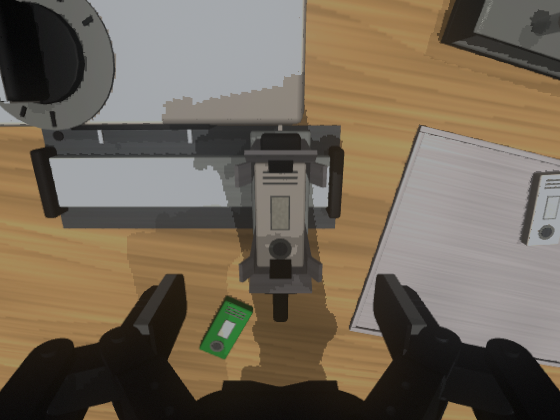

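Two are loaded, with the catches visible over the top cartridge at (280,165) and (280,268). Next is the one near (0.565, -0.284).

```bash
python3 -m inch '[[[0,0.1,-1.5,0,0,0,1],[0,0.1,-2.8,0,0,0,1],[0,0.1,-3.5,0,0,0,1],[0,0.1,-3.5,0,0,0,0],[0,0.1,-3.5,0,0,0,0],[0,0.1,-3.5,-1,0,0,0],[0,0.1,-3.5,-2,0,0,0],[0,0.1,-3.5,-2,0,0,0],[0,0.1,-2.3,-2,0,0,0],[0,0.1,-1,-1,0,0,0],[0,0,-0.3,0,0,0,0],[0,0,0,0,0,0,0]]]'; python3 -m inch '[[[0,0,0,0,0,0,0],[0,0,0,0,0,0,0]]]';  python3 - <<'E'
from h import *
o=st()
w=snap('wrist','w21.png')
np.savez('w21cal.npz',mtx=w['mtx'],dist=w['dist'],extrinsics=w['extrinsics'])
for d in r.pinpoint(w,'cartridge0')[:4]: print(np.round(d['location'],1),round(d['score'],2),np.round(at_z(w,[d['location']],.002)[0],4))
a=w['frame'][120:320,200:380]; cv2.imwrite('pics/w21z.png',cv2.resize(a,None,fx=3,fy=3,interpolation=cv2.INTER_CUBIC))
E
```

```text
clock: 24.65
tcp_pos: [0.5621, -0.2819, 0.1296]
orientation: [1.061, 1.301, -1.06]
contact_force: [-0.8, 0.3, 1.3]
grip_width: 0.0854
clock: 24.82
tcp_pos: [0.5639, -0.2804, 0.1322]
orientation: [1.059, 1.297, -1.056]
contact_force: [0.2, 0.4, 0.7]
grip_width: 0.0855
t 24.82 tcp [ 0.5639 -0.2804  0.1322] ori [ 1.059  1.297 -1.056] F [0.2 0.4 0.7] w 0.0855
[530.6 283.5] 0.96 [ 0.5356 -0.5212  0.002 ]
[282.4 203. ] 0.79 [ 0.5649 -0.2838  0.002 ]
[394.  238.1] 0.71 [ 0.5535 -0.3837  0.002 ]
```

View pics/w21.png

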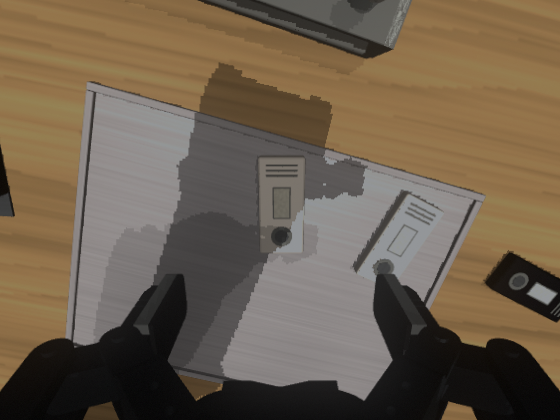

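View pics/w21z.png

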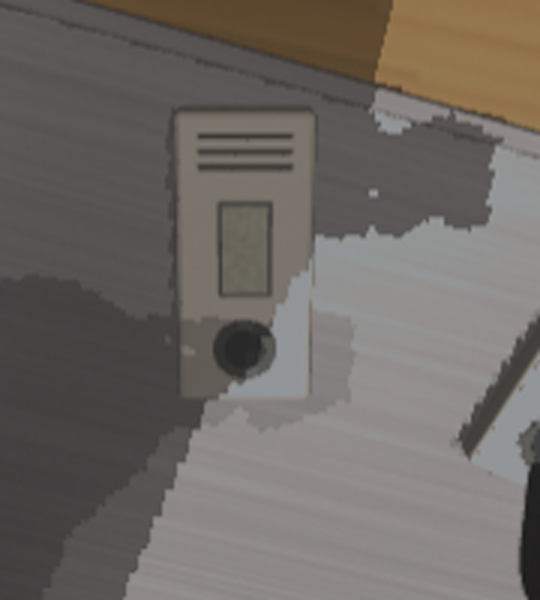

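```bash
python3 - <<'E'
from h import *
w=dict(np.load('w21cal.npz')); o=r.get_obs()
f=lambda x,y:[200+x/3,120+y/3]
held(w,[f(175,108),f(316,109),f(180,397),f(311,398)],o,.014)
E
```

```text
ctr [ 0.5656 -0.2831] L 0.0796 W 0.0356 yawL 11.8 yawW 11.3
jaw yaw deg 11.64 offset in tool (x,y,z) [0.1181 0.0013 0.0023] world off [ 0.0019 -0.002  -0.1181]
```

```bash
python3 -m inch '[[[0,0.15,-0.25,-2.5,0,0,0],[0,0,0,-3,0,0,0],[0,0,0,-3,0,0,0],[0,0,0,-2,0,0,0],[0,0,0,-0.8,0,0,0],[0,0,0,0,0,0,0],[120,0,0,0,0,0,0],[255,0,0,0,0,0,0],[255,0,0,0,0,0,0],[255,0,0,0,0,0,0],[255,0,0,0,0,0,0],[255,0,0,0,0,0,0]]]' 90; python3 - <<'E'
from h import *
o=st()
E
```

```text
clock: 25.92
tcp_pos: [0.5651, -0.2857, 0.0198]
orientation: [1.06, 1.295, -1.06]
contact_force: [-1.8, 1.0, 8.7]
grip_width: 0.0327
t 25.92 tcp [ 0.5651 -0.2857  0.0198] ori [ 1.06   1.295 -1.06 ] F [-1.8  1.   8.7] w 0.0327
```

```bash
python3 -m inch '[[[255,0,0,1,0,0,0],[255,0,0,2.5,0,0,0],[255,0,0,3,0,0,0],[255,0,0,3,0,0,0],[255,0,0,3,0,0,0],[255,0,0.8,3,0,0,0],[255,-0.1,1.8,2,0,0,-1],[255,-0.2,2.8,0,0,0,-1],[255,-0.2,3.3,0,0,0,-1.2],[255,-0.2,3.5,0,0,0,0],[255,-0.2,3.5,0,0,0,0],[255,-0.1,3.5,0,0,0,0]]]'; python3 -m inch '[[[255,-0.1,3.5,0,0,0,0],[255,-0.1,3,0,0,0,0],[255,0,2.1,0,0,0,0],[255,0,1,0,0,0,0],[255,0,0.4,0,0,0,0],[255,0,0,-1,0,0,0],[255,0,0,-1.5,0,0,0],[255,0,0,-0.5,0,0,0],[255,0,0,0,0,0,0],[255,0,0,0,0,0,0],[255,0,0,0,0,0,0]]]'; python3 - <<'E'
from h import *
o=st()
w=snap('wrist','w22.png')
np.savez('w22cal.npz',mtx=w['mtx'],dist=w['dist'],extrinsics=w['extrinsics'])
a=w['frame'][130:380,200:360]; cv2.imwrite('pics/w22z.png',cv2.resize(a,None,fx=3,fy=2.4,interpolation=cv2.INTER_CUBIC))
E
```

```text
clock: 26.92
tcp_pos: [0.5536, -0.0919, 0.1939]
orientation: [1.102, 1.273, -1.102]
contact_force: [-0.6, 0.5, -0.5]
grip_width: 0.0332
clock: 27.83
tcp_pos: [0.5525, 0.0059, 0.1631]
orientation: [1.103, 1.273, -1.103]
contact_force: [0.1, -0.1, -0.1]
grip_width: 0.0332
t 27.83 tcp [0.5525 0.0059 0.1631] ori [ 1.103  1.273 -1.103] F [ 0.1 -0.1 -0.1] w 0.0332
```

View pics/w22z.png

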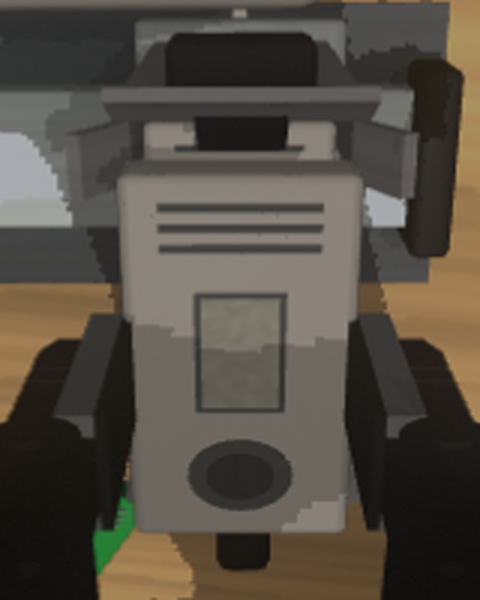

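```bash
python3 - <<'E'
from h import *
w=dict(np.load('w22cal.npz')); o=r.get_obs()
f=lambda x,y:[200+x/3,130+y/2.4]
print('back flare mid', at_z(w,[f(103,88),f(381,88)],.135).mean(0), 'expected', np.array([.5529,.0041])+.0505*np.array([.9891,.147]))
for z in (.155,.1574,.159):
    held(w,[f(120,173),f(361,173),f(134,531),f(346,531)],o,z)
E
```

```text
back flare mid [0.60345657 0.01160486 0.135     ] expected [0.60284955 0.0115235 ]
ctr [0.5521 0.0045] L 0.0806 W 0.0357 yawL 8.2 yawW 8.2
jaw yaw deg 8.24 offset in tool (x,y,z) [ 0.0084 -0.0007  0.0016] world off [-0.0005 -0.0017 -0.0084]
ctr [0.5536 0.0047] L 0.0792 W 0.035 yawL 8.2 yawW 8.2
jaw yaw deg 8.24 offset in tool (x,y,z) [0.006  0.0008 0.0016] world off [ 0.001  -0.0015 -0.006 ]
ctr [0.5546 0.0048] L 0.0783 W 0.0346 yawL 8.2 yawW 8.2
jaw yaw deg 8.24 offset in tool (x,y,z) [0.0044 0.0018 0.0016] world off [ 0.002  -0.0013 -0.0044]
```

Centred within about 0.5 mm. Pressing.

```bash
python3 -m inch '[[[255,0,0,-0.6,0,0,0.2],[255,0,0,-0.6,0,0,0],[255,0,0,-0.6,0,0,0],[255,0,0,-0.6,0,0,0],[255,0,0,-0.45,0,0,0],[255,0,0,-0.45,0,0,0],[255,0,0,-0.45,0,0,0],[255,0,0,-0.45,0,0,0],[255,0,0,-0.45,0,0,0],[255,0,0,-0.45,0,0,0],[255,0,0,0,0,0,0],[255,0,0,0,0,0,0]]]'; python3 - <<'E'
from h import *
o=st()
w=snap('wrist','w23.png')
a=w['frame'][140:400,200:360]; cv2.imwrite('pics/w23z.png',cv2.resize(a,None,fx=3,fy=2.3,interpolation=cv2.INTER_CUBIC))
E
```

```text
clock: 28.88
tcp_pos: [0.5532, 0.0071, 0.1121]
orientation: [1.1, 1.275, -1.097]
contact_force: [3.2, 0.2, 5.5]
grip_width: 0.0332
t 28.88 tcp [0.5532 0.0071 0.1121] ori [ 1.1    1.275 -1.097] F [3.2 0.2 5.5] w 0.0332
```

View pics/w23z.png

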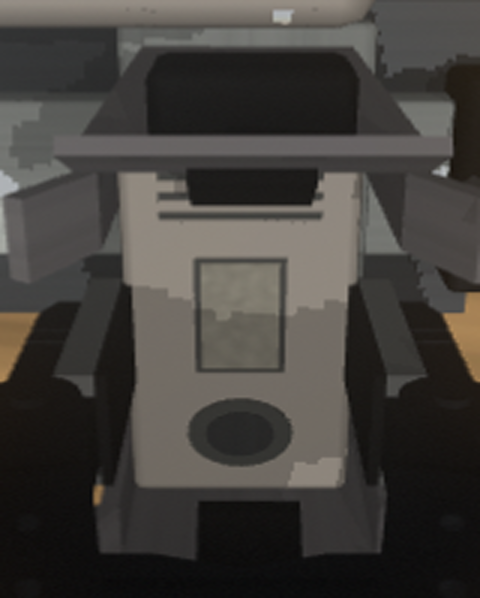

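Same pattern as before: catch tip at row 500, cartridge end at 486, so it's under. I'll release, take a check picture, then travel to the last one near (0.553, -0.383), yaw about -14.5°.

```bash
python3 -m inch '[[[90,0,0,0,0,0,0],[60,0,0,0,0,0,0],[60,0,0,0,0,0,0],[60,0,0,0,0,0,0],[60,0,0,1.5,0,0,0],[60,0,0,2.5,0,0,0],[30,0,0,3,0,0,0],[0,0,0,2.5,0,0,0],[0,0,0,0.5,0,0,0],[0,0,0,0,0,0,0],[0,0,0,0,0,0,0]]]';  python3 - <<'E'
from h import *
o=st()
w=snap('wrist','w24.png')
E
python3 -m inch '[[[0,0,-1.5,0,0,0,-1],[0,0,-2.8,0,0,0,-3],[0,0,-3.5,0,0,0,-3],[0,0,-3.5,0,0,0,-3],[0,0,-3.5,0,0,0,-3],[0,0,-3.5,0,0,0,-3],[0,0,-3.5,0,0,0,-3],[0,0,-3.5,0,0,0,-3],[0,0,-3.5,0,0,0,-1],[0,0,-3.5,0,0,0,0],[0,0,-3,-2,0,0,0],[0,0,-2,-2,0,0,0]]]'; python3 -m inch '[[[0,0,-1,-2,0,0,0],[0,0,-0.4,-1.5,0,0,0],[0,0,0,-0.5,0,0,0],[0,0,0,0,0,0,0],[0,0,0,0,0,0,0],[0,0,0,0,0,0,0]]]';  python3 - <<'E'
from h import *
o=st()
w=snap('wrist','w25.png')
np.savez('w25cal.npz',mtx=w['mtx'],dist=w['dist'],extrinsics=w['extrinsics'])
for d in r.pinpoint(w,'cartridge0')[:4]: print(np.round(d['location'],1),round(d['score'],2),np.round(at_z(w,[d['location']],.002)[0],4))
a=w['frame'][120:320,200:380]; cv2.imwrite('pics/w25z.png',cv2.resize(a,None,fx=3,fy=3,interpolation=cv2.INTER_CUBIC))
E
```

```text
clock: 29.85
tcp_pos: [0.5514, 0.0064, 0.2111]
orientation: [1.099, 1.276, -1.1]
contact_force: [-0.3, 0.0, -0.4]
grip_width: 0.0853
t 29.85 tcp [0.5514 0.0064 0.2111] ori [ 1.099  1.276 -1.1  ] F [-0.3  0.  -0.4] w 0.0853
clock: 30.9
tcp_pos: [0.5503, -0.3721, 0.1708]
orientation: [1.395, 1.074, -1.398]
contact_force: [0.0, 0.8, -1.0]
grip_width: 0.0854
clock: 31.4
tcp_pos: [0.5533, -0.3793, 0.1331]
orientation: [1.393, 1.078, -1.391]
contact_force: [-0.1, -0.3, 0.2]
grip_width: 0.0854
t 31.4 tcp [ 0.5533 -0.3793  0.1331] ori [ 1.393  1.078 -1.391] F [-0.1 -0.3  0.2] w 0.0854
[284.8 201.6] 0.89 [ 0.5536 -0.3849  0.002 ]
[453.4 182. ] 0.7 [ 0.5358 -0.5217  0.002 ]
```

View pics/w24.png

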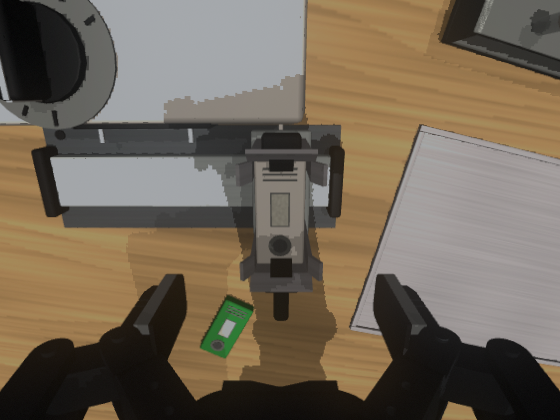

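View pics/w25.png

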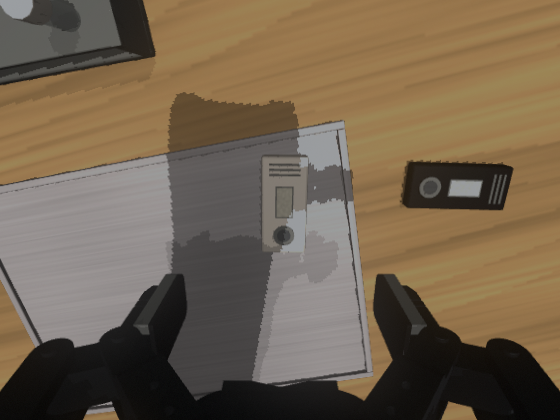

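View pics/w25z.png

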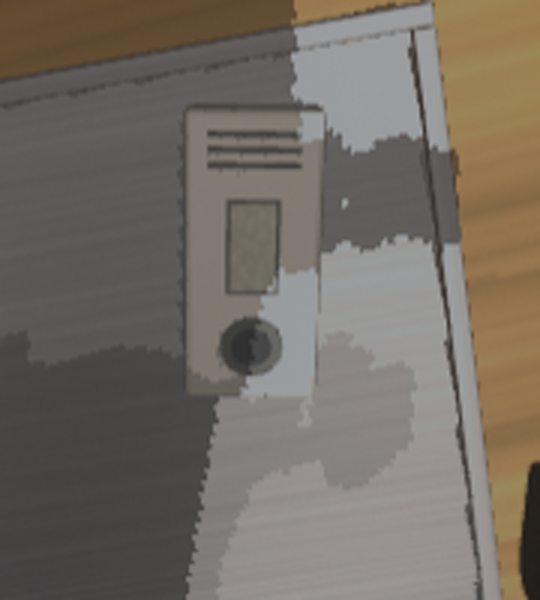

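```bash
python3 - <<'E'
from h import *
w=dict(np.load('w25cal.npz')); o=r.get_obs(); print(o['tcp_pos'])
f=lambda x,y:[200+x/3,120+y/3]
held(w,[f(184,105),f(326,106),f(187,395),f(316,396)],o,.014)
E
```

```text
[ 0.55319212 -0.37971792  0.13334891]
ctr [ 0.554  -0.3844] L 0.0801 W 0.0355 yawL -14.8 yawW -14.8
jaw yaw deg -14.43 offset in tool (x,y,z) [0.1194 0.0017 0.0043] world off [ 0.0008 -0.0047 -0.1193]
```

```bash
python3 -m inch '[[[0,0.1,-0.4,-2.5,0,0,-0.3],[0,0,0,-3,0,0,0],[0,0,0,-3,0,0,0],[0,0,0,-2.1,0,0,0],[0,0,0,-0.8,0,0,0],[0,0,0,0,0,0,0],[120,0,0,0,0,0,0],[255,0,0,0,0,0,0],[255,0,0,0,0,0,0],[255,0,0,0,0,0,0],[255,0,0,0,0,0,0],[255,0,0,0,0,0,0]]]' 90; python3 - <<'E'
from h import *
o=st()
E
```

```text
clock: 32.5
tcp_pos: [0.5541, -0.3849, 0.0199]
orientation: [1.397, 1.073, -1.396]
contact_force: [-1.6, 1.3, 7.9]
grip_width: 0.0326
t 32.5 tcp [ 0.5541 -0.3849  0.0199] ori [ 1.397  1.073 -1.396] F [-1.6  1.3  7.9] w 0.0326
```

```bash
python3 -m inch '[[[255,0,0,1,0,0,0],[255,0,0,2.5,0,0,0],[255,0,0,3,0,0,0],[255,0,0,3,0,0,0],[255,0,0,3,0,0,0],[255,0,0.8,3,0,0,0],[255,0,1.8,2,0,0,2],[255,0,2.8,0,0,0,3],[255,0,3.3,0,0,0,3],[255,0,3.5,0,0,0,3],[255,0,3.5,0,0,0,3],[255,0,3.5,0,0,0,3]]]'; python3 -m inch '[[[255,0,3.5,0,0,0,3],[255,0,3.5,0,0,0,3],[255,0,3.5,0,0,0,0.1],[255,0,3.5,0,0,0,0],[255,0,3,0,0,0,0],[255,-0.1,1.7,0,0,0,0],[255,0,0.9,0,0,0,0],[255,0,0.3,0,0,0,0],[255,0,0,-1,0,0,0],[255,0,0,-1.5,0,0,0],[255,0,0,-0.5,0,0,0],[255,0,0,0,0,0,0]]]'; python3 -m inch '[[[255,0,0,0,0,0,0],[255,0,0,0,0,0,0]]]'; python3 - <<'E'
from h import *
o=st()
w=snap('wrist','w26.png')
np.savez('w26cal.npz',mtx=w['mtx'],dist=w['dist'],extrinsics=w['extrinsics'])
a=w['frame'][130:380,200:360]; cv2.imwrite('pics/w26z.png',cv2.resize(a,None,fx=3,fy=2.4,interpolation=cv2.INTER_CUBIC))
E
```

```text
clock: 33.5
tcp_pos: [0.5529, -0.1909, 0.194]
orientation: [1.179, 1.227, -1.179]
contact_force: [0.4, 0.8, 0.6]
grip_width: 0.0333
clock: 34.5
tcp_pos: [0.5509, 0.0045, 0.1609]
orientation: [1.102, 1.275, -1.107]
contact_force: [0.2, -0.2, 0.3]
grip_width: 0.0328
clock: 34.67
tcp_pos: [0.5525, 0.006, 0.1632]
orientation: [1.103, 1.273, -1.102]
contact_force: [-0.7, -0.4, -1.2]
grip_width: 0.0335
t 34.67 tcp [0.5525 0.006  0.1632] ori [ 1.103  1.273 -1.102] F [-0.7 -0.4 -1.2] w 0.0335
```

View pics/w26z.png

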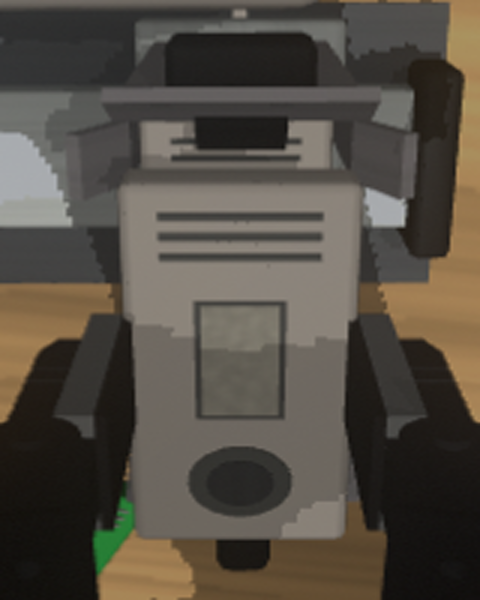

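This one sits about 1.5 mm nearer the robot in the grip than the last. I'll shift +1 mm in x and press.

```bash
python3 -m inch '[[[255,0.1,0,-0.6,0,0,0.2],[255,0,0,-0.6,0,0,0],[255,0,0,-0.6,0,0,0],[255,0,0,-0.6,0,0,0],[255,0,0,-0.45,0,0,0],[255,0,0,-0.45,0,0,0],[255,0,0,-0.45,0,0,0],[255,0,0,-0.45,0,0,0],[255,0,0,-0.45,0,0,0],[255,0,0,-0.45,0,0,0],[255,0,0,0,0,0,0],[255,0,0,0,0,0,0]]]'; python3 - <<'E'
from h import *
o=st()
w=snap('wrist','w27.png')
a=w['frame'][140:400,200:360]; cv2.imwrite('pics/w27z.png',cv2.resize(a,None,fx=3,fy=2.3,interpolation=cv2.INTER_CUBIC))
y=.1475;c,s=np.cos(y),np.sin(y);m=np.array([.5529,.0041,0])
W=lambda x,yy,z: m+np.array([c*x-s*yy,s*x+c*yy,z])
def Z(P): 
    u=proj(w,P)[0]; return np.round([(u[0]-200)*3,(u[1]-140)*2.3],0)
print('catch tip front',Z(W(-.0335,0,.115)),'near end top at .106',Z(W(-.04,0,.106)))
E
```

```text
clock: 35.72
tcp_pos: [0.5548, 0.0071, 0.1125]
orientation: [1.101, 1.274, -1.097]
contact_force: [3.3, 0.7, 5.0]
grip_width: 0.0333
t 35.72 tcp [0.5548 0.0071 0.1125] ori [ 1.101  1.274 -1.097] F [3.3 0.7 5. ] w 0.0333
catch tip front [248. 504.] near end top at .106 [248. 497.]
```

The viewing limit is reached, so I'll check numerically from here. I'll compare intensity profiles at both catches with the earlier good presses.

```bash
python3 - <<'E'
import cv2,numpy as np
for n in ('w19','w23','w27'):
    im=cv2.cvtColor(cv2.imread(f'pics/{n}.png'),cv2.COLOR_BGR2GRAY).astype(int)
    print(n,'near, centre cols', [int(im[r_,274:290].mean()) for r_ in range(344,378,2)])
    print(n,'near, wall cols', [int(im[r_,250:258].mean()) for r_ in range(344,378,2)])
    print(n,'far centre', [int(im[r_,274:290].mean()) for r_ in range(196,244,2)])
E
```

```text
w19 near, centre cols [85, 107, 107, 107, 105, 63, 52, 44, 17, 16, 17, 17, 17, 16, 16, 16, 15]
w19 near, wall cols [107, 107, 107, 107, 105, 61, 49, 50, 50, 50, 50, 49, 49, 49, 49, 49, 49]
w19 far centre [25, 47, 101, 101, 101, 101, 65, 61, 57, 28, 28, 29, 28, 27, 28, 28, 29, 115, 138, 110, 68, 113, 138, 138]
w23 near, centre cols [107, 106, 106, 104, 63, 52, 51, 16, 16, 16, 16, 16, 15, 15, 15, 14, 14]
w23 near, wall cols [107, 107, 107, 104, 61, 50, 50, 49, 49, 49, 49, 49, 49, 48, 48, 48, 48]
w23 far centre [24, 46, 100, 100, 100, 100, 64, 60, 57, 27, 27, 27, 26, 26, 26, 27, 27, 124, 90, 67, 129, 137, 137, 137]
w27 near, centre cols [72, 106, 106, 106, 106, 80, 52, 52, 21, 16, 17, 17, 17, 17, 16, 16, 15]
w27 near, wall cols [106, 107, 106, 106, 106, 79, 50, 49, 49, 49, 49, 49, 48, 48, 48, 48, 48]
w27 far centre [26, 25, 24, 46, 99, 100, 99, 100, 64, 59, 48, 26, 27, 27, 26, 26, 26, 26, 59, 136, 64, 88, 136, 136]
```

The profiles match the earlier good presses. Release, lift, and compare with the picture after the third release.

```bash
python3 -m inch '[[[90,0,0,0,0,0,0],[60,0,0,0,0,0,0],[60,0,0,0,0,0,0],[60,0,0,0,0,0,0],[60,0,0,1.5,0,0,0],[60,0,0,2.5,0,0,0],[30,0,0,3,0,0,0],[0,0,0,2.5,0,0,0],[0,0,0,0.5,0,0,0],[0,0,0,0,0,0,0],[0,0,0,0,0,0,0]]]';  python3 - <<'E'
from h import *
o=st()
w=snap('wrist','w28.png')
np.savez('w28cal.npz',mtx=w['mtx'],dist=w['dist'],extrinsics=w['extrinsics'])
for n in ('w20','w24','w28'):
    im=cv2.cvtColor(cv2.imread(f'pics/{n}.png'),cv2.COLOR_BGR2GRAY).astype(int)
    print(n,'far', [int(im[r_,276:286].mean()) for r_ in range(146,200,3)])
    print(n,'near', [int(im[r_,276:286].mean()) for r_ in range(230,300,3)])
    print(n,'near side', [int(im[r_,262:268].mean()) for r_ in range(230,300,3)])
for n,z in {'mouth':.115,'rim':.135,'grip_fin':.118,'cartridge0':.103,'analyser':0}.items():
    for d in r.pinpoint(w,n)[:3]:
        print(n,np.round(d['location'],1),round(d['score'],2),np.round(at_z(w,[d['location']],z)[0],4))
E
```

```text
clock: 36.68
tcp_pos: [0.5525, 0.0064, 0.2111]
orientation: [1.099, 1.276, -1.1]
contact_force: [0.2, 0.4, -0.8]
grip_width: 0.0852
t 36.68 tcp [0.5525 0.0064 0.2111] ori [ 1.099  1.276 -1.1  ] F [ 0.2  0.4 -0.8] w 0.0852
w20 far [31, 36, 92, 61, 57, 28, 27, 26, 27, 95, 103, 108, 100, 122, 129, 129, 128, 95]
w20 near [109, 119, 107, 57, 47, 39, 39, 38, 40, 50, 25, 25, 26, 25, 26, 25, 36, 67, 65, 75, 77, 49, 26, 26]
w20 near side [127, 127, 110, 102, 102, 113, 101, 101, 101, 101, 101, 101, 79, 50, 50, 66, 67, 68, 64, 65, 66, 60, 81, 80]
w24 far [30, 73, 93, 57, 59, 28, 27, 27, 27, 97, 121, 90, 129, 129, 129, 129, 98, 113]
w24 near [127, 126, 57, 46, 39, 39, 38, 41, 51, 88, 25, 25, 25, 25, 25, 25, 63, 65, 63, 75, 79, 25, 26, 25]
w24 near side [127, 127, 104, 102, 101, 101, 101, 101, 101, 100, 100, 74, 50, 50, 55, 66, 67, 67, 64, 65, 66, 76, 81, 80]
w28 far [31, 30, 92, 76, 57, 35, 27, 27, 27, 90, 63, 129, 83, 129, 128, 129, 89, 113]
w28 near [127, 115, 88, 51, 41, 39, 39, 39, 48, 85, 25, 25, 25, 25, 25, 25, 36, 67, 68, 75, 76, 48, 26, 26]
w28 near side [127, 127, 108, 101, 101, 122, 101, 101, 101, 101, 100, 100, 50, 50, 50, 66, 67, 68, 64, 65, 66, 64, 81, 80]
rim [552.3  32.5] 0.41 [ 0.6932 -0.1299  0.135 ]
grip_fin [280.  306.7] 0.91 [ 0.4795 -0.0061  0.118 ]
cartridge0 [230.2 323.5] 0.77 [0.4457 0.0321 0.103 ]
cartridge0 [278.1 209.9] 0.69 [0.5541 0.0066 0.103 ]
cartridge0 [550.9  33.4] 0.45 [ 0.7016 -0.1522  0.103 ]
analyser [197.8 180.2] 0.97 [0.5391 0.0903 0.    ]
```

The near catch (dark from row 260) overlaps the cartridge, whose visible side edge ends at about row 265, as before, so the fourth is held. Now I'll check that the tray is empty, check the joint ranges, and measure the dial.

```bash
python3 - <<'E'
from h import *
o=st(); print('joints',np.round(o['joints'],3))
top=snap('top','top1.png'); sc=snap('scene','scene1.png')
for nm,p in (('top',top),('scene',sc)):
    for d in r.pinpoint(p,'cartridge0')[:8]: print(nm,np.round(d['location'],1),round(d['score'],2),np.round(at_z(p,[d['location']],.002)[0],4))
    for d in r.pinpoint(p,'dial_grip')[:2]: print(nm,'dial',np.round(d['location'],1),round(d['score'],2),np.round(at_z(p,[d['location']],.16)[0],4))
E
```

```text
t 36.98 tcp [0.5526 0.0066 0.2108] ori [ 1.098  1.277 -1.1  ] F [-0.6  0.1 -0.1] w 0.0856
joints [ 0.318  0.368 -0.549  1.856  0.227  0.982 -1.751]
top [275.2 275.8] 0.79 [0.363  0.0305 0.002 ]
top [462.1 222.2] 0.59 [ 0.532  -0.5224  0.002 ]
top [380.1 236.9] 0.33 [ 0.4838 -0.2764  0.002 ]
top dial [225.7 171.2] 0.67 [0.6418 0.1594 0.16  ]
scene [285.  223.1] 0.73 [0.4506 0.0943 0.002 ]
scene [112.7 348.3] 0.63 [ 0.5467 -0.5286  0.002 ]
scene [256.6 214.6] 0.43 [0.3552 0.0539 0.002 ]
scene [285.6 225.3] 0.4 [0.4604 0.0882 0.002 ]
scene [286.3 230. ] 0.38 [0.4798 0.0741 0.002 ]
scene dial [348.4 201.3] 0.65 [0.6451 0.1588 0.16  ]
scene dial [384.2 210.9] 0.64 [0.7391 0.1978 0.16  ]
```

```bash
python3 - <<'E'
from h import *
w=dict(np.load('w2cal.npz'))
f=lambda x,y:[170+x/3.4,y/3.1]
P=at_z(w,[f(187,8),f(191.5,75)],.171); d=P[1]-P[0]; print(P,np.linalg.norm(d),'dir deg in analyser, 180 = -x:',np.degrees(np.arctan2(d[1],d[0])-.1475)%360)
# bar edges in w2z: left edge x~172 at row 75.. right edge ~213
Q=at_z(w,[f(203,40),f(279,20),f(120,20)],.145); print(np.round(Q,4))
# ticks at skirt/case height ~.137
for t in ((209,126),(155,117),(113,75),(95,22)):
    X=at_z(w,[f(*t)],.138)[0]; print(t,np.round(X,4))
E
```

```text
[[0.63281294 0.15283442 0.171     ]
 [0.61368314 0.14979486 0.171     ]] 0.019369773413462615 dir deg in analyser, 180 = -x: 180.5772106271988
[[0.6293 0.1515 0.145 ]
 [0.6386 0.1285 0.145 ]
 [0.632  0.1779 0.145 ]]
(209, 126) [0.6034 0.1481 0.138 ]
(155, 117) [0.604  0.1659 0.138 ]
(113, 75) [0.6158 0.1805 0.138 ]
(95, 22) [0.6317 0.1873 0.138 ]
```

The pointer direction computes to 180.6° in the analyser frame, so the dial is at 0. Its axis is at about (0.638, 0.153). A -120° turn from the current wrist angle would exceed joint 7's range, so I'll flip the hand by +180° above the dial first.

```bash
python3 -m inch '[[[0,0,0,1.5,0,0,5],[0,0.5,0.8,1.5,0,0,7],[0,1,1.8,1,0,0,7],[0,1,1.8,0,0,0,7],[0,1.1,1.8,0,0,0,7],[0,1.1,1.8,0,0,0,7],[0,1.1,1.8,0,0,0,7],[0,1.1,1.8,0,0,0,7],[0,0.9,1.6,0,0,0,7],[0,0.5,1,0,0,0,7],[0,0.2,0.4,0,0,0,7],[0,0,0,0,0,0,7]]]'; python3 -m inch '[[[0,0,0,0,0,0,7],[0,0,0,0,0,0,7],[0,0,0,0,0,0,7],[0,0,0,0,0,0,7],[0,0,0,0,0,0,7],[0,0,0,0,0,0,7],[0,0,0,0,0,0,7],[0,0,0,0,0,0,7],[0,0,0,0,0,0,7],[0,0,0,0,0,0,7],[0,0,0,0,0,0,7],[0,0,0,0,0,0,7]]]'; python3 -m inch '[[[0,0,0,0,0,0,7],[0,0,0,0,0,0,4],[0,0,0,0,0,0,0],[0,0,0,0,0,0,0],[0,0,0,0,0,0,0]]]'; python3 - <<'E'
from h import *
from scipy.spatial.transform import Rotation as R
o=st(); print('joints',np.round(o['joints'],3))
M=R.from_rotvec(o['orientation']).as_matrix(); print('jaw yaw',np.degrees(np.arctan2(-M[0,2],M[1,2])),'down',np.round(M[:,0],3))
w=snap('wrist','w29.png')
np.savez('w29cal.npz',mtx=w['mtx'],dist=w['dist'],extrinsics=w['extrinsics'])
for d in r.pinpoint(w,'dial_grip')[:3]: print(np.round(d['location'],1),round(d['score'],2),np.round(at_z(w,[d['location']],.16)[0],4))
E
```

```text
clock: 38.28
tcp_pos: [0.6383, 0.1545, 0.2518]
orientation: [-0.012, 1.571, 0.014]
contact_force: [-0.4, 0.0, -1.0]
grip_width: 0.0854
clock: 39.28
tcp_pos: [0.6383, 0.1524, 0.2518]
orientation: [-1.142, 1.251, 1.142]
contact_force: [0.2, 0.4, 0.2]
grip_width: 0.0853
clock: 39.7
tcp_pos: [0.6382, 0.1526, 0.2518]
orientation: [-1.278, 1.164, 1.278]
contact_force: [-0.6, 0.4, -0.4]
grip_width: 0.0856
t 39.7 tcp [0.6382 0.1526 0.2518] ori [-1.278  1.164  1.278] F [-0.6  0.4 -0.4] w 0.0856
joints [ 0.414  0.73  -1.191  1.542  0.689  1.344  0.815]
jaw yaw 5.3549757366284805 down [-0. -0. -1.]
[286.3 219.1] 0.74 [0.6378 0.1563 0.16  ]
[234.9 290.3] 0.21 [0.6998 0.1228 0.16  ]
```

```bash
python3 - <<'E'
from h import *
w=dict(np.load('w29cal.npz')); im=cv2.imread('pics/w29.png')
y=.1475;c,s=np.cos(y),np.sin(y)
def rect(ctr,z,half=.04,n=40):
    g=np.linspace(half,-half,n)
    rows=[]
    for gx in g:            # up = +x analyser
        P=[[ctr[0]+c*gx-s*gy, ctr[1]+s*gx+c*gy, z] for gy in g]  # left = +y
        rows.append(proj(w,P))
    m=np.array(rows,np.float32)
    return cv2.remap(im,m[:,:,0],m[:,:,1],cv2.INTER_LINEAR)
q=cv2.cvtColor(rect((.638,.153),.171),cv2.COLOR_BGR2GRAY)
ch=' .:-=+*#%@'
for row in q: print(''.join(ch[min(9,int(v)//20)] for v in row))
E
```

```text
#######+++***+++=****+++=****++=+*#####*
###################################%@@@@
####################################@@@@
#####################################@@@
#####################################@@@
#####################################%@@
#####################################%@@
######################################%@
###################**##################%
#############*+=-:.:::-=*###############
###########*=---:......---=*############
##########=:----.......-----=###########
########*--.----.......----:--*#########
#######+----.---.......---.----*########
######*-----::-:.......:--:-----*#######
######--------...........--------#######
#####=------:.............:------=######
####+------:...............:------*#####
####--::--:.................:--::-=#####
###+---:--...................--:---*####
###=-----:...................:-----=####
###------..........:..........------####
##*-----:..........#:.........------*###
##=-----:..........#:.........:-----*###
@#=-----:..........#:.........:-----+###
@@=-::--:..........+:.........:-----=###
@@*--:--:..........+:.........:-----=###
@@#+----:..........+..........------+###
@@#**----..........+..........------*###
@@#++*+--..........#:........:------*###
@@@++++---.........*:........-------####
@@@++++++=.........+:........------=####
@@@#++=:++=........=........-------*####
@@@@++:=+++-.......-.......-------=#####
@@@@#++++++++......-......::------*#####
@@@@@++++++++-:.........:--:------**####
@@@@@%++++++++--::::::::---------+**####
@@@@@@*+++++:+=------:----------+***####
@@@@@@@#+++=:++----:-----------+*+**####
@@@@@@@@%++:+++++--.----------+*****####
```

The rectified patch shows the white pointer line running from the centre towards -x (position 0), with the bar centred laterally within 1 mm. I'll align the yaw by +3°, descend, and pinch.

```bash
python3 -m inch '[[[0,0,0.08,-1.5,0,0,1.6],[0,0,0,-2.5,0,0,1.5],[0,0,0,-2.5,0,0,0],[0,0,0,-1.5,0,0,0],[0,0,0,-0.9,0,0,0],[0,0,0,0,0,0,0],[120,0,0,0,0,0,0],[255,0,0,0,0,0,0],[255,0,0,0,0,0,0],[255,0,0,0,0,0,0],[255,0,0,0,0,0,0],[255,0,0,0,0,0,0]]]' 60; python3 - <<'E'
from h import *
from scipy.spatial.transform import Rotation as R
o=st(); print('joints',np.round(o['joints'],3),'mom',np.round(o['moment'],2))
M=R.from_rotvec(o['orientation']).as_matrix(); print('jaw yaw',np.degrees(np.arctan2(-M[0,2],M[1,2])))
E
```

```text
clock: 40.8
tcp_pos: [0.6382, 0.1549, 0.1637]
orientation: [-1.318, 1.132, 1.32]
contact_force: [-2.2, 1.1, 9.0]
grip_width: 0.0126
t 40.8 tcp [0.6382 0.1549 0.1637] ori [-1.318  1.132  1.32 ] F [-2.2  1.1  9. ] w 0.0126
joints [ 0.39   0.817 -1.141  1.624  0.781  1.222  0.806] mom [-0.7  -0.1   0.02]
jaw yaw 8.616220048739532
```

The bar is gripped at 12.6 mm, and closing pulled the hand 1.5 mm to +y, so the axis is nearer y = 0.155. I'll follow that offset and turn clockwise by 120°.

```bash
python3 -m inch '[[[255,0,0.12,0,0,0,0],[255,0,0,0,0,0,-4],[255,0,0,0,0,0,-7],[255,0,0,0,0,0,-7],[255,0,0,0,0,0,-7],[255,0,0,0,0,0,-7],[255,0,0,0,0,0,-7],[255,0,0,0,0,0,-7],[255,0,0,0,0,0,-7],[255,0,0,0,0,0,-7]]]'; python3 - <<'E'
from h import *
from scipy.spatial.transform import Rotation as R
o=st(); print('joints',np.round(o['joints'],3),'mom',np.round(o['moment'],2))
M=R.from_rotvec(o['orientation']).as_matrix(); print('jaw yaw',np.degrees(np.arctan2(-M[0,2],M[1,2])))
E
```

```text
clock: 41.63
tcp_pos: [0.6377, 0.1537, 0.1637]
orientation: [-0.524, 1.509, 0.521]
contact_force: [-4.5, -3.7, 8.2]
grip_width: 0.0127
t 41.63 tcp [0.6377 0.1537 0.1637] ori [-0.524  1.509  0.521] F [-4.5 -3.7  8.2] w 0.0127
joints [ 0.287  0.71  -0.931  1.63   0.62   1.125 -0.14 ] mom [-0.9   1.05  0.11]
jaw yaw -51.779037621836444
```

```bash
python3 -m inch '[[[255,0,0,0,0,0,-7],[255,0,0,0,0,0,-7],[255,0,0,0,0,0,-7],[255,0,0,0,0,0,-7],[255,0,0,0,0,0,-7],[255,0,0,0,0,0,-7],[255,0,0,0,0,0,-7],[255,0,0,0,0,0,-7],[255,0,0,0,0,0,-4],[255,0,0,0,0,0,0],[255,0,0,0,0,0,0]]]'; python3 - <<'E'
from h import *
from scipy.spatial.transform import Rotation as R
o=st(); print('joints',np.round(o['joints'],3),'mom',np.round(o['moment'],2))
M=R.from_rotvec(o['orientation']).as_matrix(); print('jaw yaw',np.degrees(np.arctan2(-M[0,2],M[1,2])))
E
```

```text
clock: 42.55
tcp_pos: [0.6363, 0.1536, 0.1637]
orientation: [0.29, 1.553, -0.297]
contact_force: [-8.8, -3.4, 10.7]
grip_width: 0.0126
t 42.55 tcp [0.6363 0.1536 0.1637] ori [ 0.29   1.553 -0.297] F [-8.8 -3.4 10.7] w 0.0126
joints [ 0.154  0.627 -0.705  1.64   0.456  1.05  -1.064] mom [-0.99  1.97  0.02]
jaw yaw -111.42779898848949
```

The jaw has turned 120.0°. I'll release, lift, and measure the pointer.

```bash
python3 -m inch '[[[120,0,0,0,0,0,0],[0,0,0,0,0,0,0],[0,0,0,0,0,0,0],[0,0,0,0,0,0,0],[0,0,0,0.5,0,0,0],[0,0,0,2,0,0,0],[0,0,0,3,0,0,0],[0,0,0,3,0,0,0],[0,0,0,2,0,0,0],[0,0,0,0.5,0,0,0],[0,0,0,0,0,0,0],[0,0,0,0,0,0,0]]]'; python3 -m inch '[[[0,0,0,0,0,0,0],[0,0,0,0,0,0,0]]]'; python3 - <<'E'
from h import *
o=st()
w=snap('wrist','w30.png'); im=w['frame']
np.savez('w30cal.npz',mtx=w['mtx'],dist=w['dist'],extrinsics=w['extrinsics'])
y=.1475;c,s=np.cos(y),np.sin(y)
def rect(ctr,z,half=.04,n=40):
    g=np.linspace(half,-half,n)
    rows=[proj(w,[[ctr[0]+c*gx-s*gy, ctr[1]+s*gx+c*gy, z] for gy in g]) for gx in g]
    m=np.array(rows,np.float32)
    return cv2.remap(im,m[:,:,0],m[:,:,1],cv2.INTER_LINEAR)
q=cv2.cvtColor(rect((.638,.155),.171),cv2.COLOR_BGR2GRAY)
ch=' .:-=+*#%@'
for row in q: print(''.join(ch[min(9,int(v)//20)] for v in row))
E
```

```text
clock: 43.55
tcp_pos: [0.6379, 0.1544, 0.2722]
orientation: [0.293, 1.551, -0.294]
contact_force: [0.4, 0.1, -0.8]
grip_width: 0.0857
clock: 43.72
tcp_pos: [0.6375, 0.1542, 0.2711]
orientation: [0.292, 1.553, -0.294]
contact_force: [-0.5, 0.4, 0.1]
grip_width: 0.0856
t 43.72 tcp [0.6375 0.1542 0.2711] ori [ 0.292  1.553 -0.294] F [-0.5  0.4  0.1] w 0.0856
%%####%#######**+*############%#@@@@@@@@
######%###=-==========*#########%@@@@@@@
##%%###*==-====-:=======*####%#%@@@@@@@@
%%####=-----===-:=========######@@@@@@@@
#####==-.----==-:======:-==####%%@@@@@@@
###*====::-----=======-:====*###%%@@@@@@
%##===---.--------====--=====####%@@@@@@
##-==-------::.....:-=========###%#@@@@@
#===-------..........:-========##%%@@@@@
*=-------:............::-====-=#%#%%@@@@
==:::---:..............::-=-::-=#%%%@@@@
==--:--:................::==-===##%%%@@@
=------.:................::=====+#%%#@@@
=-----::=-...............::======#%%%%@@
------..:==-.............::-=====#%#%%@@
-----:....=**-.............:=====#%%#%%@
-----:......***:..........::-====*###%%%
:::--:.......:*#*:.........:-====*###%%@
:::-
[... 197 characters left out ...]
###
-------......................::-*#######
----:--:....................:::-#######%
+-::----:.....................:=########
*--------:...................:-#########
*+--------:............---...:+#########
**=---------:........:-------+##########
***-------=----:::----------=###########
****----::=-=--------------=############
*****=--:-==----:---------=#############
****#%+=-===----:--------+##############
====**==-======-:---------==--=--=---===
------------===------------------------+
@@@@@@@********--**************++==*%+-+
@@@@@@@@******+::+**************++++@%=+
@@@@@@@@#******::*************++++++##-+
@@@@@@@@@*********************++++++++-+
@@@@@@@@@#*******************+++++++++-+
```

The pointer now runs at about 120° clockwise from -x, so it's on position 4. Next I'll turn the hand back by -60° and go above the carrier's fin at the loading station.

```bash
python3 -m inch '[[[0,-0.8,-0.8,0,0,0,-4],[0,-1.6,-1.6,0,0,0,-7],[0,-1.6,-1.6,0,0,0,-7],[0,-1.6,-1.6,0,0,0,-7],[0,-1.6,-1.6,0,0,0,-7],[0,-1.6,-1.6,0,0,0,-7],[0,-1.6,-1.6,0,0,0,-7],[0,-1.6,-1.6,0,0,0,-7],[0,-1.6,-1.6,0,0,0,-7],[0,-1.4,-1.5,0,0,0,0],[0,-0.7,-0.7,0,0,0,0],[0,-0.2,-0.25,0,0,0,0]]]'; python3 -m inch '[[[0,0,0,-1.5,0,0,0],[0,0,0,-3,0,0,0],[0,0,0,-3,0,0,0],[0,0,0,-2,0,0,0],[0,0,0,-0.6,0,0,0],[0,0,0,0,0,0,0],[0,0,0,0,0,0,0],[0,0,0,0,0,0,0]]]'; python3 - <<'E'
from h import *
from scipy.spatial.transform import Rotation as R
o=st(); print('joints',np.round(o['joints'],3))
M=R.from_rotvec(o['orientation']).as_matrix(); print('jaw yaw',np.degrees(np.arctan2(-M[0,2],M[1,2])),'down',np.round(M[:,0],3))
w=snap('wrist','w31.png'); im=w['frame']
np.savez('w31cal.npz',mtx=w['mtx'],dist=w['dist'],extrinsics=w['extrinsics'])
for n,z in {'grip_fin':.118,'mouth':.115,'rim':.135,'analyser':0}.items():
    for d in r.pinpoint(w,n)[:2]: print(n,np.round(d['location'],1),round(d['score'],2),np.round(at_z(w,[d['location']],z)[0],4))
y=.1475;c,s=np.cos(y),np.sin(y)
g=np.linspace(.03,-.03,30); ctr=(.4797,-.0065)
m=np.array([proj(w,[[ctr[0]+c*gx-s*gy, ctr[1]+s*gx+c*gy, .118] for gy in g]) for gx in g],np.float32)
q=cv2.cvtColor(cv2.remap(im,m[:,:,0],m[:,:,1],cv2.INTER_LINEAR),cv2.COLOR_BGR2GRAY)
ch=' .:-=+*#%@'
for row in q: print(''.join(ch[min(9,int(v)//20)] for v in row))
E
```

```text
clock: 44.77
tcp_pos: [0.478, -0.0072, 0.2724]
orientation: [1.098, 1.276, -1.1]
contact_force: [0.4, 0.0, 0.3]
grip_width: 0.0856
clock: 45.43
tcp_pos: [0.4805, -0.0053, 0.1732]
orientation: [1.099, 1.275, -1.096]
contact_force: [0.2, -0.2, 0.7]
grip_width: 0.0852
t 45.43 tcp [ 0.4805 -0.0053  0.1732] ori [ 1.099  1.275 -1.096] F [ 0.2 -0.2  0.7] w 0.0852
joints [ 0.357  0.298 -0.553  2.053  0.209  0.842 -1.736]
jaw yaw -171.37054400743733 down [ 0.002  0.    -1.   ]
grip_fin [276.8 244.2] 0.56 [ 0.4784 -0.0051  0.118 ]
analyser [178.5 106.7] 0.82 [0.5417 0.0923 0.    ]
=----------........----------=
=-=-====-=-::::::::--=-=-=++==
=====-==-=-------------=-=+***
===-----------------------=***
===-----------------------=***
======---------------------***
---===----------------=====***
---==---:............--=-*****
---------:::......:::--==*****
------------......----===*****
------------......----====****
------------......----===+****
------------......----====****
------------......----====****
+-----------......----====****
=-----------......--======****
+-----------......--======+***
+----------=......========+***
+---------==......=========***
+-----======......=========*##
+-----======......=========***
:---------==-....-=========***
..:------------============***
::..:--=-=---------========***
=:::.-----------===========+**
=::::---------------=-=====+**
-:-::---------------======-=**
-=::--------------------====**
==::===-------------------=-**
==:-------------------------**
```

The fin shows as a 12 mm wide strip exactly at the predicted centre (0.4797, -0.0065). I'll descend and pinch.

```bash
python3 -m inch '[[[0,-0.1,-0.1,-2,0,0,0],[0,0,0,-2.5,0,0,0],[0,0,0,-1.8,0,0,0],[0,0,0,-0.8,0,0,0],[0,0,0,0,0,0,0],[200,0,0,0,0,0,0],[255,0,0,0,0,0,0],[255,0,0,0,0,0,0],[255,0,0,0,0,0,0],[255,0,0,0,0,0,0],[255,0,0,0,0,0,0],[255,0,0,0,0,0,0]]]' 60; python3 - <<'E'
from h import *
o=st()
E
```

```text
clock: 46.68
tcp_pos: [0.4783, -0.0061, 0.1015]
orientation: [1.099, 1.276, -1.097]
contact_force: [-2.0, 1.9, 5.3]
grip_width: 0.0112
t 46.68 tcp [ 0.4783 -0.0061  0.1015] ori [ 1.099  1.276 -1.097] F [-2.   1.9  5.3] w 0.0112
```

```bash
python3 -m inch '[[[255,-0.05,0.4,0,0,0,0],[255,-0.1,0.7,0,0,0,0],[255,-0.15,1,0,0,0,0],[255,-0.15,1,0,0,0,0],[255,-0.15,1,0,0,0,0],[255,-0.15,1,0,0,0,0],[255,-0.15,1,0,0,0,0],[255,-0.15,1,0,0,0,0],[255,-0.1,0.8,0,0,0,0],[255,-0.1,0.6,0,0,0,0],[255,-0.07,0.4,0,0,0,0],[255,0,0,0,0,0,0]]]'; python3 -m inch '[[[255,0,0,0,0,0,0],[255,0,0,0,0,0,0]]]'; python3 - <<'E'
from h import *
o=st()
d=np.array(o['tcp_pos'])-np.array([.4783,-.0061,.1015]); print('moved',d, 'along',-.147*d[0]+.989*d[1])
w=snap('wrist','w32.png')
np.savez('w32cal.npz',mtx=w['mtx'],dist=w['dist'],extrinsics=w['extrinsics'])
for n,z in {'grip_fin':.118,'mouth':.115,'rim':.135,'analyser':0}.items():
    for d in r.pinpoint(w,n)[:2]: print(n,np.round(d['location'],1),round(d['score'],2),np.round(at_z(w,[d['location']],z)[0],4))
E
```

```text
clock: 47.68
tcp_pos: [0.4651, 0.083, 0.1015]
orientation: [1.098, 1.276, -1.097]
contact_force: [-1.3, 2.1, 6.4]
grip_width: 0.0112
clock: 47.85
tcp_pos: [0.4651, 0.0831, 0.1015]
orientation: [1.099, 1.277, -1.097]
contact_force: [-3.6, 1.9, 6.1]
grip_width: 0.0112
t 47.85 tcp [0.4651 0.0831 0.1015] ori [ 1.099  1.277 -1.097] F [-3.6  1.9  6.1] w 0.0112
moved [-1.32124208e-02  8.91618812e-02 -4.30422950e-05] along 0.09012332637439101
grip_fin [281.  313.8] 0.65 [0.4657 0.0814 0.118 ]
```

Moved 90.1 mm, with the side force unchanged, so the carrier is at the reading detent. I'll release, lift, and verify.

```bash
python3 -m inch '[[[180,0,0,0,0,0,0],[100,0,0,0,0,0,0],[0,0,0,0,0,0,0],[0,0,0,0,0,0,0],[0,0,0,0,0,0,0],[0,0,0,1.5,0,0,0],[0,0,0,2.5,0,0,0],[0,0,0,3,0,0,0],[0,0,0,3,0,0,0],[0,0,0,2,0,0,0],[0,0,0,0.5,0,0,0],[0,0,0,0,0,0,0]]]'; python3 -m inch '[[[0,0,0,0,0,0,0],[0,0,0,0,0,0,0],[0,0,0,0,0,0,0]]]'; python3 - <<'E'
from h import *
o=st()
w=snap('wrist','w33.png'); im=w['frame']
np.savez('w33cal.npz',mtx=w['mtx'],dist=w['dist'],extrinsics=w['extrinsics'])
for n,z in {'grip_fin':.118,'mouth':.115,'rim':.135,'analyser':0,'cartridge0':.103}.items():
    for d in r.pinpoint(w,n)[:2]: print(n,np.round(d['location'],1),round(d['score'],2),np.round(at_z(w,[d['location']],z)[0],4))
y=.1475;c,s=np.cos(y),np.sin(y)
m0=np.array([.5529,.0041])+.09*np.array([-s,c]); print('expected mag ctr',m0,'fin',m0-.074*np.array([c,s]))
ch=' .:-=+*#%@'
def asc(ctr,z,hx,hy,st=.002):
    gx=np.arange(hx,-hx-1e-9,-st); gy=np.arange(hy,-hy-1e-9,-st)
    m=np.array([proj(w,[[ctr[0]+c*a-s*b, ctr[1]+s*a+c*b, z] for b in gy]) for a in gx],np.float32)
    q=cv2.cvtColor(cv2.remap(im,m[:,:,0],m[:,:,1],cv2.INTER_LINEAR),cv2.COLOR_BGR2GRAY)
    for row in q: print(''.join(ch[min(9,int(v)//20)] for v in row))
print('fin'); asc(m0-.074*np.array([c,s]),.118,.024,.03)
print('mag'); asc(m0,.115,.056,.034)
E
```

```text
clock: 49.1
tcp_pos: [0.4659, 0.0823, 0.2272]
orientation: [1.1, 1.274, -1.096]
contact_force: [0.5, 0.1, -0.7]
grip_width: 0.0858
clock: 49.35
tcp_pos: [0.4641, 0.0819, 0.2244]
orientation: [1.097, 1.278, -1.1]
contact_force: [0.2, -0.7, 0.3]
grip_width: 0.0853
t 49.35 tcp [0.4641 0.0819 0.2244] ori [ 1.097  1.278 -1.1  ] F [ 0.2 -0.7  0.3] w 0.0853
grip_fin [276.7 209.6] 0.92 [0.4661 0.0832 0.118 ]
cartridge0 [299.4 264.5] 0.92 [0.4151 0.0563 0.103 ]
cartridge0 [276.4 102.8] 0.66 [0.5415 0.0948 0.103 ]
expected mag ctr [0.53967308 0.09312274] fin [0.46647661 0.08224728]
fin
===------------------------===*
===-==----------------------==*
==============================*
=====----.............=========
*====----.............=========
*====----:::.......::-=========
*====--------.....:============
**===-------:.....:============
**===--------.....:---=========
**+==------=-.....:============
##*==----===-......============
***=========-......============
***=----===-:......============
***---------:......-===========
****--------:.....:-===========
++**---------.....:--==========
++++-
[... 1638 characters left out ...]
-+****+++-===:::
:::::::-+****-:::::--****+=+:---:::
:::::::-+***+-::::::-****+:=:::::::
::::::::+****-::::::-****+:-:::::::
::::::::+****-:::::--****+:::::::::
::::::::+****=--::--+****+:::::::::
::::---:+*****=----+*****+::-----::
::=-----+*******++*******+::----=-:
::=-----+****=:::::::-***+::----=-:
--=-----+****-.......:***+::----=++
--=----:=++++:.......:+++=::----=+*
--=----::::::.........::::::----=++
--=----::::::.........::::::----=++
=-=----====--.........----------=++
------=======---------=======--=+**
*-----====================-====****
*===--------------------------=+***
*===--------------------------==***
#+==============================***
**=====----:::::::::::::========+##
```

The fin is within about 0.5 mm of the reading position, and both catches overlap the cartridge ends. For a last check I'll lift clear to where the dial and carrier are both in view, measure both again, and confirm the stack stays put.

```bash
python3 -m inch '[[[0,0.5,0,2,0,0,0],[0,1,0.2,3,0,0,0],[0,1,0.2,3,0,0,0],[0,1,0.2,3,0,0,0],[0,1,0.2,2,0,0,0],[0,1,0.2,1,0,0,0],[0,0.5,0,0,0,0,0],[0,0,0,0,0,0,0],[0,0,0,0,0,0,0],[0,0,0,0,0,0,0],[0,0,0,0,0,0,0]]]'; python3 - <<'E'
from h import *
o=st()
w=snap('wrist','w34.png'); im=w['frame']
for n,z in {'grip_fin':.118,'mouth':.115,'rim':.135,'analyser':0,'dial_grip':.16}.items():
    for d in r.pinpoint(w,n)[:2]: print(n,np.round(d['location'],1),round(d['score'],2),np.round(at_z(w,[d['location']],z)[0],4))
y=.1475;c,s=np.cos(y),np.sin(y)
g=cv2.cvtColor(im,cv2.COLOR_BGR2GRAY)
def rc(ctr,z,hx,hy,st):
    gx=np.arange(hx,-hx-1e-9,-st); gy=np.arange(hy,-hy-1e-9,-st)
    m=np.array([proj(w,[[ctr[0]+c*a-s*b, ctr[1]+s*a+c*b, z] for b in gy]) for a in gx],np.float32)
    return cv2.remap(g,m[:,:,0],m[:,:,1],cv2.INTER_LINEAR),gx,gy
q,gx,gy=rc((.638,.155),.171,.021,.021,.0005)
yy,xx=np.where(q>75); rr=np.hypot(gx[yy],gy[xx]); k=rr<.022
P=np.c_[gx[yy][k],gy[xx][k]]
mu=P.mean(0); u,sv,vt=np.linalg.svd(P-mu); d=vt[0]; d=d*np.sign(d@mu)
print('white px',len(P),'mean',mu*1000,'clockwise angle from -x deg', np.degrees(np.arctan2(d[1],-d[0])),'sv',sv[:2])
# station marks: white stripes on base plate behind the rail, profile along y at x=+45mm
A=np.array([.5397,.0931])
q,gx,gy=rc(A+.0455*np.array([c,s]),.006,.004,.12,.001)
pr=q.astype(int).mean(0); print('mark profile peaks', [(round(float(gy[i])*1000),int(pr[i])) for i in range(1,len(pr)-1) if pr[i]>pr[i-1] and pr[i]>=pr[i+1] and pr[i]>110])
E
```

```text
clock: 50.57
tcp_pos: [0.524, 0.0919, 0.3648]
orientation: [1.097, 1.278, -1.1]
contact_force: [-0.3, 0.3, 0.0]
grip_width: 0.0854
t 50.57 tcp [0.524  0.0919 0.3648] ori [ 1.097  1.278 -1.1  ] F [-0.3  0.3  0. ] w 0.0854
grip_fin [276.6 219.5] 0.64 [0.4654 0.0853 0.118 ]
dial_grip [233.2  53.8] 0.87 [0.6366 0.151  0.16  ]
white px 694 mean [ 8.48991354 10.21902017] clockwise angle from -x deg -143.27060882098093 sv [0.27292738 0.13494177]
mark profile peaks [(90, 149), (-28, 115), (-89, 158)]
```

The station marks appear at +90 and -89 mm about the carrier's centre, so the carrier is on the reading mark to within about 1 mm. The dial line-fit picked up other bright pixels, so I'll look at the rectified patch instead.

```bash
python3 - <<'E'
from h import *
o=st()
w=snap('wrist','w35.png'); im=w['frame']
y=.1475;c,s=np.cos(y),np.sin(y)
g=cv2.cvtColor(im,cv2.COLOR_BGR2GRAY)
ctr=(.638,.154); gx=np.arange(.036,-.0361,-.002); gy=np.arange(.036,-.0361,-.002)
m=np.array([proj(w,[[ctr[0]+c*a-s*b, ctr[1]+s*a+c*b, .171] for b in gy]) for a in gx],np.float32)
q=cv2.remap(g,m[:,:,0],m[:,:,1],cv2.INTER_LINEAR)
ch=' .:-=+*#%@'
for row in q: print(''.join(ch[min(9,int(v)//20)] for v in row))
print(w['shot'])
for nm in ('top','scene'):
    p=snap(nm)
    for n,z in {'sanitiser':0,'glove_box':0,'tube_rack':0,'cartridge0':.002}.items():
        for d in r.pinpoint(p,n)[:4]:
            if d['score']>.5: print(nm,n,np.round(d['location'],1),round(d['score'],2),np.round(at_z(p,[d['location']],z)[0],3))
st()
E
```

```text
t 50.87 tcp [0.5248 0.0921 0.3658] ori [ 1.098  1.276 -1.098] F [0.  0.1 0.4] w 0.0854
%%%%%%%%%%%%%%%%%%%%%%%%%%%%%%%%%%%%%
%%%%%%%%%%%#%%%%%%#%%%%%%%%%%%%%%%%%%
%#%%%%%%%%%%%%%##***+****#%%%%%%%%%%%
%%%%%%%%%%%%##*+++++=++++++*#%%%%%%%%
%%%%%%##%###++++++++-=+++++++*#%%%%%%
%%%%%#%%##*==+++++++-=+++++++++*#%%%%
%%%#%#%%#+++:=++++++=+++++++-=++*%%%%
%#%%%###++++--+++++++++++++=:++++*#%%
%##%%%#++++++:=++++--=+++++=-+++++*%%
%%%###+++++++++=:::::::::=+++++++++*%
#%#%#*++++++++:::::::::::::+++++++++#
%%###++++-::::::::::::::::::=++++++=+
%%##++:-*::::.:::::::::::::::+++++:-+
%###++==##+-:::.::::::::::::::+++--++
#%#*+++=:*##=:::..::::::::::::-++++++
#%#++++-::-*##=:::.::::::::::::=+++++
%%#++++=.:::-##*-::..::::::::::-+++++
##*+++++-..:::+##-:::..:::::::::+++++
##*+++++-::..:::+::::::..:::::::+++++
##*+++++-:::...:::::::::...:::::+++++
##*=-:=+-:::::..::::::::::..::::-++++
##*+==++-:::::::..::::::::::..::=++++
##*+++++=::::::::...:::::::::.::+++++
##*+++++=::::::::::...:::::::...+++++
###++++++-:::::::::::..:::::..::+++++
###++++++=:::::::::::::..:::..:++++++
###*++++++::::::::::::::.
[... 397 characters left out ...]
op sanitiser [155.7 193.3] 0.76 [0.601 0.402 0.   ]
top glove_box [119.9 263.1] 0.57 [0.386 0.502 0.   ]
top tube_rack [360.7 152.7] 0.83 [ 0.737 -0.219  0.   ]
top cartridge0 [459.2 223.5] 0.79 [ 0.528 -0.514  0.002]
top cartridge0 [270.1 276.3] 0.67 [0.361 0.046 0.002]
scene sanitiser [385.3 208.4] 0.63 [0.607 0.4   0.   ]
scene glove_box [355.8 172. ] 0.72 [0.387 0.5   0.   ]
scene tube_rack [263.6 328. ] 0.93 [ 0.731 -0.221 -0.   ]
scene cartridge0 [116.8 348.8] 0.82 [ 0.554 -0.522  0.002]
scene cartridge0 [254.6 215.8] 0.71 [0.356 0.045 0.002]
scene cartridge0 [304.  215.3] 0.63 [0.46  0.168 0.002]
t 51.42 tcp [0.5249 0.0922 0.3658] ori [ 1.098  1.276 -1.098] F [-0.2  0.  -0.5] w 0.0851
```

The pointer line leads straight to the fourth tick, just past the left-hand tick of 3. The bystanders haven't moved, only the decoys remain on the desk, and the arm is clear. Handing in.

```bash
python3 - <<'E'
from h import *
print(r.hand_in()); st()
E
```

```text
the job is handed in; nothing more can be done
None
the job is handed in; nothing more can be done
```

The job is handed in: all four cartridges from the tray are in the magazine, the dial is on 4, and the carrier is at the reading station. I got no verdict back. It took about 51 s of the 210 s allowed.

**What I did**
- I pulled the empty carrier back to the loading station.
- I pressed each of the four cartridges, face up, under the catches while holding it at the sides with the fingers.
- I turned the dial 120° clockwise, from 0 to 4.
- I slid the carrier 90 mm to the reading station and let go.

**Last checks**
- **Carrier:** the station marks read +90 and −89 mm about the carrier's centre, so it is on the reading mark to within about 1 mm.
- **Cartridges:** both catches overlap the ends of the top cartridge.
- **Dial:** the pointer reads about 120–122° and lies on the fourth tick.
- **Surroundings:** the sanitiser, glove box and tube rack read within about 1 cm of their first readings, which is the scatter of these measurements. Only the green and black look-alikes remain outside the magazine.
- **Arm:** it stood clear of everything.

**What failed or disagreed**
- **Pictures:** the viewing limit ran out at the fourth press. From there I checked with brightness profiles, rectified patches and the networks instead of by eye.
- **Dial line fit:** one automatic fit picked up other bright pixels and gave nonsense, so I read the pointer from a rectified patch.
- **False detections:** the networks gave a few weak hits, such as one in the middle of the empty tray, which no other view bore out.
- **Follower depth:** I did not measure it directly. That there are four in the stack follows from watching or checking each one go under the catches.

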